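Clear the used-up note pad's backing board into the waste-paper box

ROBOT

A 7-joint arm with a two-finger parallel gripper is mounted at the origin on the work surface. World frame = base frame: x ahead of the robot, y to its left, z up, the work surface at z = 0. Lengths are in m, angles in rad, forces in N, time in s.
With the tool pointing down it reaches from about 0.4 to 0.85 m from the base axis. Payload 10.4 kg.
Tool frame: the origin (TCP) lies at the very end of the fingers, on their centre line; the grasp point (between the pads) lies 19 mm behind it; x points along the fingers, z is the direction in which the jaws open and shut, and the axes are right-handed (so a half turn about x gives the same grasp; the last joint's range is limited). The gripper opens to 85 mm and grips with 20 to 120 N. Pads are 22 mm wide; open, the fingers measure 114 mm over their backs; the gripper's body (76 mm by 85 mm) begins 54 mm behind the grasp point. The pads swing forward as they close: fully open they stand 13 mm farther back than shut.
Start: joints at [1.181, 0.332, -0.065, 1.46, 0.022, 1.35, -0.088], TCP at [0.224, -0.583, 0.231] pointing down, gripper open.
Joint ranges: [-2.6, 2.6], [-0.5, 2.12], [-1.47, 1.34], [0.16, 2.42], [-1.27, 4.41], [0.06, 2.06], [-2.6, 2.6]. Speed limits (rad/s): [2.22, 2.22, 2.79, 2.79, 3.14, 3.14, 3.14].

INTERFACE

Orientations are given as a unit quaternion [x, y, z, w].
In Python, from workcell import readout, camera, manip gives the robot as it stands.
- The arm moves only by the shell command python3 -m inch 'ROWS' [FORCE]. ROWS is JSON, a list of rows, each a list of 3 entries, a list of its own where there are three numbers: the turn, a rotation vector about the tool's x, y, z in degrees, then the shift along the tool's x, y, z in mm, then the closure, from 0 (fully open) to 1 (shut). In form: [[[wx, wy, wz], [dx, dy, dz], hand], ...]. A call has 1 to 10 rows; each row is the pose to reach, as a shift and turn from the pose measured when the call began, along the tool's axes at that moment; what a row does not reach only later rows make up. A row lasts 1/8 s, in which the tool goes at most 62.5 mm and 10.7 degrees, less where a joint would pass 70% of its speed; a pose out of reach is approached as far as the arm can. A call with a gripper value outside its range is refused whole. The fingers move at their own pace and stop on an object; FORCE is the grip in N (left out, the last holds). Time passes only in rows, so rows that repeat a pose let the fingers close. It gives the time, the measured TCP pose, the force and the opening at its end, in the units of the state.
- readout.get_obs(): the state, without advancing time (a new reading comes with each control period).
- camera(name): name is "scene" or "top" or "wrist"; returns a dict with "pixels" (420x560x3 uint8, red, green, blue), "range_z" (420x560 float32, m along the optical axis (not along the pixel's ray), 0 where there is no reading), "intrinsics" (3x3 intrinsics, pixels), "extrinsics" (4x4, takes a point from world to camera coordinates); the wrist camera has in their place "T_tool_cam" (4x4, takes a point from camera to tool coordinates, whose origin is the TCP and whose axes are the tool frame's). Camera axes: x right, y down, z forward; pixel columns grow to the right and rows downward; lengths in m; the calibration is good to about 2 mm. A picture is of the moment at which its call begins: read the wrist's pose just before it.
- manip.hand_in(): hands the job in, once; it reports no verdict.
The state is a dict: "clock": time; "joint_pos": joint angles; "joint_velocities": joint speeds; "tau": joint torques, N m; "position": TCP position; "ee_rot": TCP orientation; "ft_force": force on the tool from outside, world axes, zero at the start; "torque": the same for the moment, N m; "grip_width": opening from 0.0 (shut) to 1.0 (fully open).
Only numpy, scipy, OpenCV 4.12 (cv2) and the standard library are available. Lean on these libraries where they do the work, as an engineer would, in place of code of your own. Each camera call takes 0.05 s, during which the arm holds its last target.

TASK

The note pad in the walnut memo tray is used up and only its bare backing board is left, under the brass paperweight. Set the paperweight down gently, upright, well on top of the new pad, then slide the board out of the tray's open end and across the desk, without lifting it, and push it off the desk's right edge so that it drops into the open waste-paper box on the low cabinet below. Press only lightly, never with more than 25 N, so as not to mark the leather and the polish, and leave the new pad and the other things on the desk where they are.

Things in the scene. Friction and masses are not known exactly. Their poses are not given: they have to be found in the camera images.
- tray: walnut memo tray (does not move): 4 mm floor, 5 mm walls on three sides, no wall at its -y end, which faces the desk's right edge. Inside 80 mm wide (its x), 110 mm long (y from -55 to +55 mm). Origin: middle of the inside; the floor's top is 6 mm, the walls' tops 20 mm above it. On soft felt feet: the origin is 0 to 4 mm above the desk, so the board leaves the tray down a 6 to 10 mm step
- tray_mouth (a point): middle of the tray's open end, on the edge of its floor's top face, 55 mm from the tray's origin along its -y; same axes as the tray
- board: bare chipboard backing, 75 (its x) x 105 (its y) x 4 mm, 24 g, loose, flat in the tray with about 2.5 mm of play all round (no room for a finger behind or beside it). Origin: centre of its underside. Hard: fractions of a millimetre decide between no contact and too much force, so touch it at a few mm/s. Pressed lightly (about 5 N) under the fingertips it is dragged along by friction
- paperweight: turned brass paperweight, about 0.33 kg, loose, standing on the board near its middle: foot disc 50 mm diameter and 12 mm high, thin neck, cylindrical knob 28 mm diameter from 33 to 52 mm above its underside, total height 55 mm. Origin: centre of its underside, z up its axis
- new_pad: new note pad, a block of paper 75 mm (its x) x 105 mm (its y) x 28 mm high, loose, lying on the dark leather desk pad (3 mm thick). Origin: centre of its underside
- glasses_case: dark brown spectacle case 60 x 155 x 37 mm lying on the leather desk pad; origin: centre of its underside; leave it alone
- stapler: black desk stapler 38 x 135 x 55 mm, on the desk; origin: centre of its underside; leave it alone
- mug: white mug 80 mm diameter, 92 mm high, handle at its +y, on the desk; origin: centre of its underside; leave it alone
- ink_bottle: small glass ink bottle 54 mm diameter, 58 mm high, on the desk; origin: centre of its underside; leave it alone
- desk: the desk: its top is z = 0 and ends at the right in a straight edge along world x at y = -0.400 m; origin: on the top, at its middle
- paper_box: open brown waste-paper box standing on the low filing cabinet at the desk's right end (does not move): 200 mm (x) x 260 mm (y) x 125 mm high outside, walls and floor 5 mm. Origin: centre of its underside, 190 mm below the desk top. Its sides run along world x and y; its near wall stands just under the overhanging desk edge (15 mm inside it), the far wall about 245 mm beyond
- paper_box_rim (a point): centre of the box's mouth, level with its rim, 65 mm below the desk top

How it is judged:
On the way, in this order (a step that is already met when the one before it is completed fails the run):
1. the paperweight stands released on the new pad (x of paperweight in the frame of new_pad between -0.02 and 0.02 m and y of paperweight in the frame of new_pad between -0.035 and 0.035 m and z of paperweight in the frame of new_pad between 0.024 and 0.032 m and angle between paperweight's own z axis and vertical below 0.1 rad and contact force between the fingers and paperweight below 0.1 N), for 0.2 s.
2. the board's middle has passed out of the tray's open end, the board still on the desk (y of board in the frame of tray below -0.06 m and x of board in the frame of tray between -0.03 and 0.03 m and height (world z) of board above -0.005 m).
At the end, for the whole second after the job is handed in: The board lies at rest inside the waste-paper box (its middle between the four walls and below the rim), and the paperweight stands upright (within 0.1 rad) and at rest on the new pad, its axis within 20 mm of the pad's middle across the pad's width and 35 mm along its length (x of board in the frame of paper_box between -0.095 and 0.095 m and y of board in the frame of paper_box between -0.125 and 0.125 m and z of board in the frame of paper_box between 0 and 0.115 m and linear speed of board below 0.03 m/s and x of paperweight in the frame of new_pad between -0.02 and 0.02 m and y of paperweight in the frame of new_pad between -0.035 and 0.035 m and z of paperweight in the frame of new_pad between 0.024 and 0.032 m and angle between paperweight's own z axis and vertical below 0.1 rad and linear speed of paperweight below 0.02 m/s); the robot touches nothing.
It fails at once if the fingers bear on the board, the tray or the desk with more than 25 N (contact force between the fingers and board above 25 N or contact force between the fingers and tray above 25 N or contact force between the fingers and desk above 25 N).
It fails at once if the board is lifted more than 30 mm off the desk (height (world z) of board above 0.03 m).
It fails at once if the paperweight is let fall (moves faster than 0.45 m/s out of the fingers, a drop of about 10 mm) (contact force between the fingers and paperweight below 0.1 N and linear speed of paperweight above 0.45 m/s).
It fails at once if the new pad, spectacle case, stapler, mug or ink bottle is shifted by more than 30 mm (distance of any of new_pad, glasses_case, stapler, mug, ink_bottle from where it was at the start of the episode above 0.03 m).
It also fails if it takes over 72 s, if anything falls off the work surface, if the arm or the gripper's body presses on something with over 40 N, if the wrist force passes 120 N, or if a joint passes its speed limit or range.

## Working session

There is one attempt and no reset: what is moved stays moved. The work goes in short steps, Python scripts to look and compute and a shell command to move; the robot and the scene stay as the last step left them, time stands still between calls to the robot, and variables do not carry over. Pictures are saved under pics/ and viewed, and the job is handed in when it is done.

```bash
ls; mkdir -p pics; python3 - <<'E'
from workcell import readout,camera,manip
import cv2,numpy as np
print(readout.get_obs())
for n in("scene","top","wrist"):
    c=camera(n); cv2.imwrite(f"pics/a_{n}.png",c["pixels"][:,:,::-1]); np.savez(f"a_{n}.npz",**c)
    print(n,[ (k,v) for k,v in c.items() if k not in("pixels","range_z")])
E
```

```text
pics
{'clock': 0.0, 'joint_pos': array([ 1.18140251,  0.33284817, -0.06467493,  1.46095199,  0.02161994,
        1.34985256, -0.08852247]), 'joint_velocities': array([ 0.00026479, -0.00307943,  0.00122016, -0.00122501, -0.00035377,
       -0.00031638, -0.00018192]), 'tau': array([ 3.99683086e-05, -6.25453591e+01,  4.88818204e-02, -3.91607344e+01,
        1.61883520e-02,  9.90855420e-03,  4.28778753e-05]), 'position': array([ 0.22398585, -0.58309687,  0.23052556]), 'ee_rot': array([ 0.40068187,  0.58321066, -0.40018924,  0.58238126]), 'ft_force': array([-0.1311708, -0.6207195, -0.1433187]), 'torque': array([0.05476484, 0.04389612, 0.00844916]), 'grip_width': 1.0014820157117237}
scene [('intrinsics', array([[452.45934313,   0.        , 277.75194674],
       [  0.        , 452.45934313, 214.10245736],
       [  0.        ,   0.        ,   1.        ]])), ('extrinsics', array([[-0.40210884,  0.91545092, -0.0160651 ,  0.29074201],
       [ 0.52925943,  0.21808626, -0.81995295, -0.30961686],
       [-0.74712311, -0.33821294, -0.57220545,  1.74774447],
       [ 0.        ,  0.        ,  0. 
[... 299 characters left out ...]
-0.02301272, -0.12333636,  0.53006863],
       [ 0.12347691, -0.00478433, -0.99233591,  0.93261012],
       [ 0.        ,  0.        ,  0.        ,  1.        ]]))]
wrist [('intrinsics', array([[352.27775102,   0.        , 284.2971718 ],
       [  0.        , 352.27775102, 209.15671368],
       [  0.        ,   0.        ,   1.        ]])), ('T_tool_cam', array([[-8.25144117e-04, -2.73926929e-01,  9.61750153e-01,
        -1.42384610e-01],
       [ 3.86238058e-04, -9.61750496e-01, -2.73926695e-01,
         6.99447388e-02],
       [ 9.99999585e-01,  1.45435511e-04,  8.99383769e-04,
        -5.63128223e-04],
       [ 0.00000000e+00,  0.00000000e+00,  0.00000000e+00,
         1.00000000e+00]]))]
```

View pics/a_scene.png

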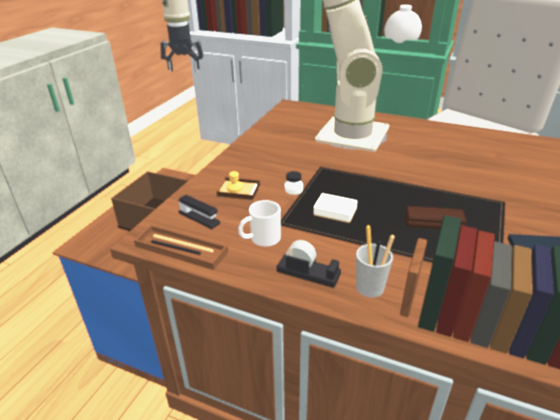

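View pics/a_top.png

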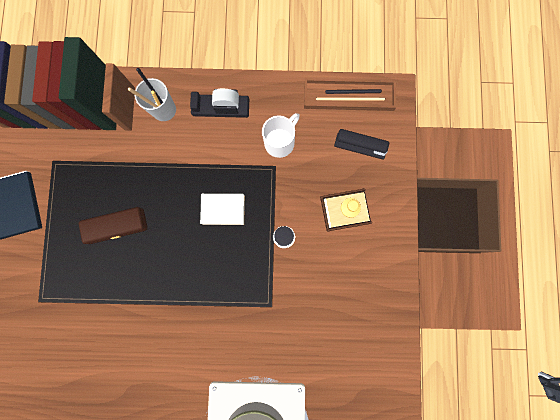

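View pics/a_wrist.png

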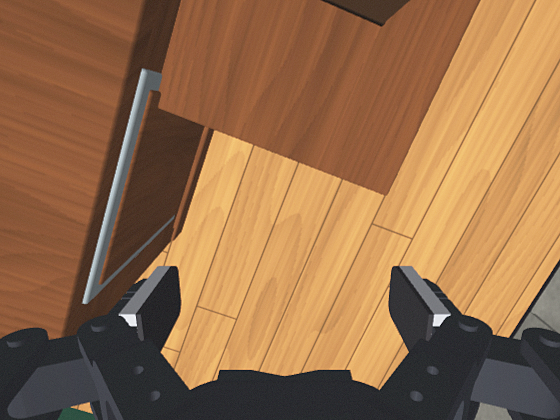

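The scene view shows the tray with the board and brass weight at about (238,187), the new pad at (336,207), and the box at the lower left. The top view shows the tray at (346,210), knob (352,205), pad (222,209), ink bottle (284,237), mug (280,135), stapler (362,143) and box (458,215). Next I'll measure them in the top view.

```bash
cat > h.py <<'E'
import numpy as np,cv2
from scipy.spatial.transform import Rotation as R
from workcell import readout,camera
def cast(K,E,px,z):   # pixels -> world plane z ; E world->cam
    px=np.atleast_2d(px).astype(float)
    d=np.c_[px,np.ones(len(px))]@np.linalg.inv(K).T
    Rm=E[:3,:3];c=-Rm.T@E[:3,3]; d=d@Rm
    return c+d*((z-c[2])/d[:,2])[:,None]
def proj(K,E,P):
    P=np.atleast_2d(P);q=P@E[:3,:3].T+E[:3,3];q=q@K.T;return q[:,:2]/q[:,2:]
def wrist():
    o=readout.get_obs();c=camera("wrist")
    T=np.eye(4);T[:3,:3]=R.from_quat(o["ee_rot"]).as_matrix();T[:3,3]=o["position"]
    return c,np.linalg.inv(T@c["T_tool_cam"]),o
def cloud(c,E):
    z=c["range_z"];v,u=np.indices(z.shape);K=c["intrinsics"]
    p=np.stack([(u-K[0,2])/K[0,0]*z,(v-K[1,2])/K[1,1]*z,z],-1)
    return (p-E[:3,3])@E[:3,:3]
def rect(mask,K,E,z,area=50):
    out=[]
    for c in cv2.findContours(mask.astype(np.uint8),cv2.RETR_EXTERNAL,cv2.CHAIN_APPROX_NONE)[0]:
        if cv2.contourArea(c)<area: continue
        w=cast(K,E,c[:,0],z)[:,:2]
        (cx,cy),(a,b),th=cv2.minAreaRect((w*1000).astype(np.float32))
        out.append((round(cx,1),round(cy,1),round(a,1),round(b,1),round(th,1)))
    return out
E
python3 - <<'E'
from h import *
c=dict(np.load("a_top.npz"));K=c["intrinsics"];E=c["extrinsics"]
im=c["pixels"].copy();hsv=cv2.cvtColor(im,cv2.COLOR_RGB2HSV)
P=cloud(c,E)
print("cam",-E[:3,:3].T@E[:3,3])
for n,(u,v) in dict(desk=(200,330),leather=(150,270),pad=(222,209),board=(335,215),knob=(352,205),mug=(280,140),stapler=(350,140),case=(112,226),ink=(284,237),boxfl=(445,215)).items():
    print(n,P[v,u].round(4),hsv[v,u])
crop=cv2.resize(im[170:260,190:390],None,fx=4,fy=4,interpolation=cv2.INTER_CUBIC)
cv2.imwrite("pics/a_crop.png",crop[:,:,::-1])
E
```

```text
cam [ 0.41257415 -0.06647262  0.99147025]
desk [0.236  0.1452 0.0023] [ 10 138 186]
leather [0.3794 0.2783 0.0012] [175  27  57]
pad [0.5346 0.0998 0.0285] [  0   0 255]
board [ 0.5276 -0.1839  0.0155] [ 24  82 254]
knob [ 0.547  -0.2188  0.0647] [ 29  96 255]
mug [ 0.7229 -0.0397  0.0052] [  0   0 255]
stapler [ 0.4126 -0.0665  0.9915] [128  15  66]
case [0.4852 0.3655 0.0379] [  8 105  97]
ink [ 0.4666 -0.0568  0.0578] [135  20  78]
boxfl [ 0.5581 -0.5414 -0.1777] [ 5 73 59]
```

View pics/a_crop.png

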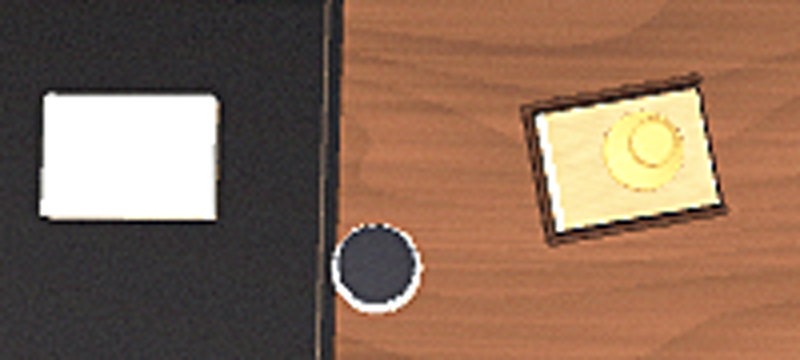

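The crop shows the pad nearly square-on at (130,155), and the tray turned by about 10° at (625,155) with its open end to the right. The knob is at (655,142) and the foot disc centre near (642,150).

```bash
python3 - <<'E'
from h import *
c=dict(np.load("a_top.npz"));K=c["intrinsics"];E=c["extrinsics"]
im=c["pixels"];hsv=cv2.cvtColor(im,cv2.COLOR_RGB2HSV);H,S,V=[hsv[...,i].astype(int) for i in range(3)]
def win(m,x0,x1,y0,y1):
    o=np.zeros_like(m);o[y0:y1,x0:x1]=m[y0:y1,x0:x1];return o
pad=win(V>170,195,250,185,232)&(S<60)
print("pad",rect(pad,K,E,0.031))
b=win((V>180)&(H>14)|(V>235)&(S<130),318,375,185,235)
print("board",rect(b,K,E,0.013))
t=win((V<95),316,378,183,236); t=cv2.morphologyEx((t|b).astype(np.uint8),cv2.MORPH_CLOSE,np.ones((3,3)))
print("tray",rect(t,K,E,0.022))
P=cloud(c,E)
m=np.zeros(b.shape,bool);m[185:235,318:375]=True
k=m&(P[...,2]>0.055); print("knob cloud",k.sum(),P[k].mean(0), rect(k,K,E,0.066,10))
k=m&(P[...,2]>0.012)&(P[...,2]<0.02); print("board z",np.median(P[k],0))
k=m&(P[...,2]>0.02)&(P[...,2]<0.03); print("foot",rect(k,K,E,0.026,10),np.median(P[k][:,2]))
# desk edge & box
for z in(-0.065,): 
    for px in((418,180),(498,180),(498,250),(418,250)): print(px,cast(K,E,px,z)[0].round(3))
for n,(a) in dict(mug=(262,300,112,158),st=(333,392,125,162),ink=(272,298,224,250)).items():
    m=np.zeros(b.shape,bool);m[a[2]:a[3],a[0]:a[1]]=True
    k=m&(P[...,2]>0.02); print(n,P[k].min(0).round(3),P[k].max(0).round(3))
E
```

```text
pad [(535.7, 100.2, 77.8, 107.2, 1.3)]
board [(543.0, -212.6, 74.4, 104.6, 11.2)]
tray [(541.8, -209.0, 91.2, 113.8, 11.5)]
knob cloud 113 [ 0.53831791 -0.21115791  0.12414775] [(546.9, -219.9, 24.3, 26.7, 1.3)]
board z [ 0.53548924 -0.1991756   0.01385568]
foot [(546.9, -220.8, 47.7, 46.8, 45.6), (541.6, -209.3, 89.7, 113.3, 11.5)] 0.024083713209036264
(418, 180) [ 0.64  -0.423 -0.065]
(498, 180) [ 0.645 -0.646 -0.065]
(498, 250) [ 0.452 -0.637 -0.065]
(418, 250) [ 0.447 -0.42  -0.065]
mug [ 0.413 -0.087  0.02 ] [0.775 0.003 0.991]
st [ 0.413 -0.311  0.02 ] [ 0.741 -0.066  0.991]
ink [ 0.413 -0.082  0.02 ] [ 0.496 -0.029  0.991]
```

```bash
cat >> h.py <<'E'
def go(p,zdir_deg=None,o=None):
    """rows data to reach TCP p (m) pointing down, tool z at world angle zdir_deg"""
    o=o or readout.get_obs();R0=R.from_quat(o["ee_rot"]).as_matrix()
    sh=R0.T@(np.array(p)-o["position"])*1000
    if zdir_deg is None: rv=np.zeros(3)
    else:
        a=np.radians(zdir_deg);z=np.array([np.cos(a),np.sin(a),0]);x=np.array([0,0,-1.])
        R1=np.c_[x,np.cross(z,x),z]; rv=np.degrees(R.from_matrix(R0.T@R1).as_rotvec())
    print("turn",rv.round(1),"shift",sh.round(1),"| t",round(o["clock"],2),"pos",(o["position"]*1000).round(1),"F",o["ft_force"].round(2),"g",round(o["grip_width"],3))
E
python3 - <<'E'
from h import *
o=readout.get_obs();print(R.from_quat(o["ee_rot"]).as_matrix().round(3))
for a in(11.3,191.3,-78.7,101.3,-90,-50):print(a);go([.547,-.22,.16],a)
E
```

```text
[[-0.     0.933  0.359]
 [ 0.001  0.359 -0.933]
 [-1.    -0.    -0.001]]
11.3
turn [-80.3  -0.1  -0. ] shift [  70.9  431.7 -223.1] | t 0.15 pos [ 224.  -583.2  230.7] F [ 0.42  0.1  -0.24] g 1.0
191.3
turn [99.7 -0.   0.1] shift [  70.9  431.7 -223.1] | t 0.15 pos [ 224.  -583.2  230.7] F [ 0.42  0.1  -0.24] g 1.0
-78.7
turn [ 9.7 -0.1  0. ] shift [  70.9  431.7 -223.1] | t 0.15 pos [ 224.  -583.2  230.7] F [ 0.42  0.1  -0.24] g 1.0
101.3
turn [-1.703e+02 -0.000e+00 -1.000e-01] shift [  70.9  431.7 -223.1] | t 0.15 pos [ 224.  -583.2  230.7] F [ 0.42  0.1  -0.24] g 1.0
-90
turn [21.  -0.1  0. ] shift [  70.9  431.7 -223.1] | t 0.15 pos [ 224.  -583.2  230.7] F [ 0.42  0.1  -0.24] g 1.0
-50
turn [-19.   -0.1  -0. ] shift [  70.9  431.7 -223.1] | t 0.15 pos [ 224.  -583.2  230.7] F [ 0.42  0.1  -0.24] g 1.0
```

```bash
python3 -m inch '[[[10,0,0],[71,432,-223],0],[[10,0,0],[71,432,-223],0],[[10,0,0],[71,432,-223],0],[[10,0,0],[71,432,-223],0],[[10,0,0],[71,432,-223],0],[[10,0,0],[71,432,-223],0],[[10,0,0],[71,432,-223],0],[[10,0,0],[71,432,-223],0],[[10,0,0],[71,432,-223],0],[[10,0,0],[71,432,-223],0]]' 30
python3 - <<'E'
from h import *
c,E,o=wrist();np.savez("b_w.npz",E=E,**c);cv2.imwrite("pics/b_w.png",c["pixels"][:,:,::-1])
go([.547,-.22,.16],-78.7,o)
E
```

```text
clock: 1.4
position: [0.5469, -0.2204, 0.1596]
ee_rot: [0.45, 0.546, -0.45, 0.545]
ft_force: [-0.6, 0.3, 0.2]
grip_width: 1.0
turn [-0.3 -0.1  0.1] shift [-0.4  0.2 -0.4] | t 1.4 pos [ 546.9 -220.4  159.6] F [-0.59  0.35  0.23] g 1.0
```

View pics/b_w.png

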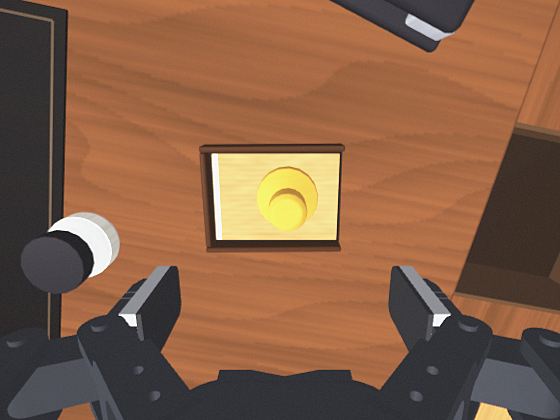

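The wrist view shows the tray (205–342, 147–250) with its open end to the right. The foot disc is at (288,196) and the knob top at (287,210). There is a bright strip at the rear, at column 215.

```bash
python3 - <<'E'
from h import *
c=dict(np.load("b_w.npz"));K=c["intrinsics"];E=c["E"];im=c["pixels"]
P=cloud(c,E);ok=c["range_z"]>0
m=np.zeros(ok.shape,bool);m[140:256,195:350]=1;m&=ok
def st(n,k): print(n,k.sum(),P[k].mean(0).round(4),np.median(P[k][:,2]).round(4))
st("desk",ok&(np.abs(P[...,2])<.004)&(np.indices(ok.shape)[0]<140))
k=m&(P[...,2]>.058)&(P[...,2]<.075);st("knob",k)
print("knobrect",rect(k,K,E,float(np.median(P[k][:,2])),10))
hs=cv2.cvtColor(im,cv2.COLOR_RGB2HSV)
print("board,weight,knob hsv",hs[170,240],hs[180,285],hs[210,287],hs[200,216])
brd=m&(hs[...,2]>200)
k=brd&(P[...,2]>.009)&(P[...,2]<.02);st("boardtop",k)
w=cast(K,E,[[228,160],[228,235],[330,160],[330,235]],0.013)
for u,v in((228,160),(228,235),(330,160),(330,235)): print((u,v),P[v-2:v+3,u-2:u+3].reshape(-1,3).mean(0).round(4))
print("board",rect(brd,K,E,0.013))
foot=m&(P[...,2]>.0195)&(P[...,2]<.030)&(hs[...,2]>180);st("foot",foot);print(rect(foot,K,E,.0245,20))
tray=m&(P[...,2]>.006);print("tray",rect(tray,K,E,0.022))
# fit circle knob: enclosing circle
for col in range(205,350,8): pass
E
```

```text
desk 70227 [ 6.391e-01 -1.826e-01  2.000e-04] -0.0
knob 1237 [ 0.5489 -0.2214  0.0672] 0.0678
knobrect [(549.0, -221.4, 28.1, 26.4, 11.0)]
board,weight,knob hsv [ 23 108 245] [ 27 155 247] [ 28 150 247] [120   2 250]
boardtop 7666 [ 0.5438 -0.2092  0.0134] 0.0134
(228, 160) [ 0.5668 -0.169   0.0133]
(228, 235) [ 0.5021 -0.1787  0.0131]
(330, 160) [ 0.5828 -0.2511  0.0131]
(330, 235) [ 0.5193 -0.2658  0.0135]
board [(543.1, -213.1, 74.8, 104.9, 11.0)]
foot 1307 [ 0.5554 -0.2199  0.0273] 0.0273
[(549.3, -221.6, 45.0, 48.8, 11.0)]
tray [(542.7, -210.5, 91.5, 114.7, 11.4)]
```

```bash
python3 - <<'E'
from h import *
go([.5485,-.2212,.034],-78.8)
E
```

```text
turn [-0.3 -0.   0.1] shift [125.8   2.    0.4] | t 1.45 pos [ 546.6 -221.3  159.8] F [-0.01  0.51 -0.75] g 1.001
```

```bash
python3 -m inch '[[[0,0,0],[50,2,0],0],[[0,0,0],[90,2,0],0],[[0,0,0],[110,2,0],0],[[0,0,0],[126,2,0],0],[[0,0,0],[126,2,0],0],[[0,0,0],[126,2,0],0]]'
python3 - <<'E'
from h import *
go([.5485,-.2212,.034],-78.8)
c,E,o=wrist();cv2.imwrite("pics/c_w.png",c["pixels"][:,:,::-1])
E
```

```text
clock: 2.2
position: [0.5493, -0.2212, 0.0351]
ee_rot: [0.45, 0.545, -0.45, 0.546]
ft_force: [1.0, -0.0, -0.7]
grip_width: 1.003
turn [-0.3  0.  -0. ] shift [ 1.1 -0.7 -0.1] | t 2.2 pos [ 549.3 -221.2   35.1] F [ 1.03 -0.   -0.74] g 1.003
```

View pics/c_w.png

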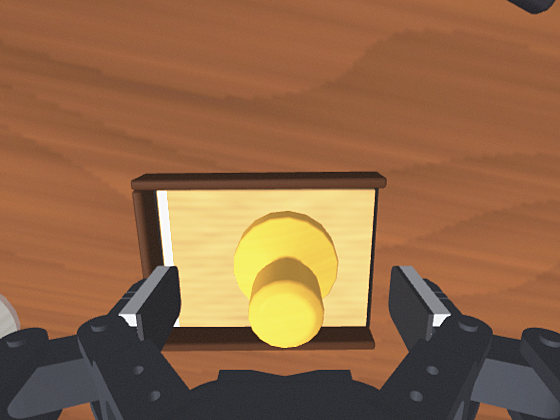

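The knob sits centred between the pads at (286,312), and the board and tray lie below. Closing the gripper.

```bash
python3 -m inch '[[[0,0,0],[1,0,0],0.5],[[0,0,0],[1,0,0],0.7],[[0,0,0],[1,0,0],0.85],[[0,0,0],[1,0,0],0.85],[[0,0,0],[1,0,0],0.85],[[0,0,0],[1,0,0],0.85]]' 30
python3 - <<'E'
from h import *
go([.5485,-.2212,.034],-78.8)
c,E,o=wrist();cv2.imwrite("pics/d_w.png",c["pixels"][:,:,::-1])
E
```

```text
clock: 3.0
position: [0.5494, -0.2212, 0.0344]
ee_rot: [0.45, 0.545, -0.45, 0.546]
ft_force: [-0.5, 0.5, 4.9]
grip_width: 0.308
turn [-0.3  0.  -0.1] shift [ 0.3 -0.9 -0.2] | t 3.0 pos [ 549.4 -221.2   34.4] F [-0.48  0.52  4.87] g 0.308
```

View pics/d_w.png

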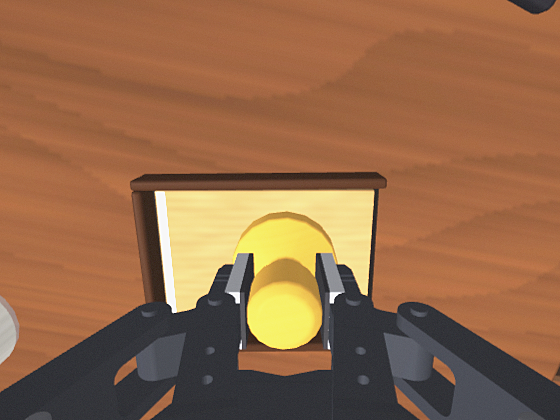

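```bash
python3 -m inch '[[[0,0,0],[-4,0,0],0.85],[[0,0,0],[-12,0,0],0.85],[[0,0,0],[-30,0,0],0.85],[[0,0,0],[-60,0,0],0.85],[[0,0,0],[-75,0,0],0.85],[[0,0,0],[-75,0,0],0.85]]'
python3 - <<'E'
from h import *
go([.5367,.100,.11],-78.8)
c=camera("scene");cv2.imwrite("pics/e_s.png",cv2.resize(c["pixels"][120:260,180:400,::-1],None,fx=3,fy=3))
E
```

```text
clock: 3.8
position: [0.5501, -0.2214, 0.1108]
ee_rot: [0.451, 0.544, -0.45, 0.547]
ft_force: [-0.5, 0.5, -4.4]
grip_width: 0.316
turn [-0.3  0.1 -0.2] shift [ 3.000e-01  4.770e+01 -3.181e+02] | t 3.8 pos [ 550.1 -221.4  110.8] F [-0.48  0.51 -4.42] g 0.316
```

View pics/e_s.png

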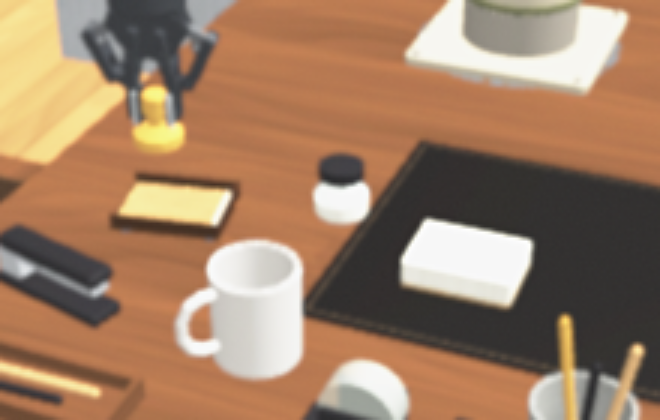

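The weight is held upright at (157,120) and the board is still in the tray at (175,205). The force reading of about −4.4 N is close to the weight's 3.3 N. Moving it over the pad.

```bash
python3 -m inch '[[[0,0,0],[0,8,-30],0.85],[[0,0,0],[0,16,-85],0.85],[[0,0,0],[0,25,-145],0.85],[[0,0,0],[0,35,-205],0.85],[[0,0,0],[0,42,-262],0.85],[[0,0,0],[0,47,-300],0.85],[[0,0,0],[0,48,-318],0.85],[[0,0,0],[0,48,-318],0.85],[[0,0,0],[0,48,-318],0.85]]'
python3 - <<'E'
from h import *
c,E,o=wrist();K=c["intrinsics"];cv2.imwrite("pics/f_w.png",c["pixels"][:,:,::-1])
go([.5367,.100,.056],-78.8,o)
P=cloud(c,E);hs=cv2.cvtColor(c["pixels"],cv2.COLOR_RGB2HSV)
k=(c["range_z"]>0)&(np.abs(P[...,2]-.031)<.006)&(hs[...,1]<60)&(hs[...,2]>150)
print(k.sum(),np.median(P[k][:,2]),P[k].min(0),P[k].max(0),rect(k,K,E,.031,300))
E
```

```text
clock: 4.97
position: [0.5364, 0.098, 0.1087]
ee_rot: [0.45, 0.544, -0.451, 0.545]
ft_force: [0.8, -0.4, -3.7]
grip_width: 0.313
turn [-0.4  0.1 -0. ] shift [52.7  0.7 -2. ] | t 4.97 pos [536.4  98.  108.7] F [ 0.78 -0.43 -3.71] g 0.313
13020 0.03086617128685632 [ 0.48405734 -0.07094911  0.02500651] [0.68884843 0.15351011 0.03676984] [(491.2, -50.2, 16.4, 41.7, 9.1), (536.3, 100.7, 75.1, 104.5, 1.1)]
```

View pics/f_w.png

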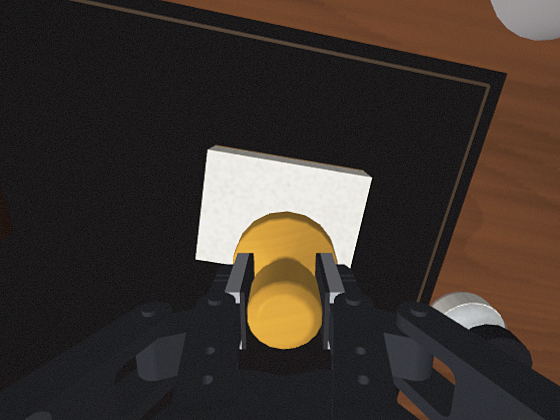

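The weight hangs upright and centred over the pad, which fits at (536.3,100.7) mm with its top at 31 mm. Lowering it.

```bash
python3 -m inch '[[[0,0,0],[25,1,-2],0.85],[[0,0,0],[42,1,-2],0.85],[[0,0,0],[50,1,-2],0.85],[[0,0,0],[53,1,-2],0.85],[[0,0,0],[54,1,-2],0.85],[[0,0,0],[54.5,1,-2],0.85],[[0,0,0],[54.5,1,-2],0.85],[[0,0,0],[54.5,1,-2],0.85]]'
python3 - <<'E'
from h import *
go([.5367,.100,.052],-78.8)
E
```

```text
clock: 6.02
position: [0.5372, 0.1001, 0.0545]
ee_rot: [0.451, 0.544, -0.451, 0.545]
ft_force: [-0.4, -0.6, -4.0]
grip_width: 0.315
turn [-0.4  0.1 -0.1] shift [ 2.5 -0.5 -0.1] | t 6.03 pos [537.2 100.1  54.5] F [-0.39 -0.55 -3.96] g 0.315
```

```bash
python3 -m inch '[[[0,0,0],[0.5,0,0],0.85],[[0,0,0],[1,0,0],0.85],[[0,0,0],[1.4,0,0],0.85],[[0,0,0],[1.4,0,0],0.85]]'; python3 -m inch '[[[0,0,0],[0.5,0,0],0.85],[[0,0,0],[1,0,0],0.85],[[0,0,0],[1,0,0],0.85]]'
```

```text
clock: 6.52
position: [0.5372, 0.1, 0.0531]
ee_rot: [0.451, 0.544, -0.451, 0.545]
ft_force: [-0.1, -0.3, -3.4]
grip_width: 0.312
clock: 6.9
position: [0.5372, 0.1, 0.052]
ee_rot: [0.451, 0.544, -0.451, 0.545]
ft_force: [-0.6, -0.1, -4.0]
grip_width: 0.32
```

```bash
python3 -m inch '[[[0,0,0],[0.5,0,0],0.85],[[0,0,0],[1,0,0],0.85],[[0,0,0],[1,0,0],0.85]]'; python3 -m inch '[[[0,0,0],[0.4,0,0],0.85],[[0,0,0],[0.8,0,0],0.85],[[0,0,0],[0.8,0,0],0.85]]'
```

```text
clock: 7.28
position: [0.5374, 0.1, 0.0518]
ee_rot: [0.451, 0.544, -0.451, 0.546]
ft_force: [-4.6, -1.0, 6.6]
grip_width: 0.315
clock: 7.65
position: [0.5375, 0.1, 0.0518]
ee_rot: [0.451, 0.544, -0.451, 0.546]
ft_force: [-6.1, -1.7, 10.1]
grip_width: 0.313
```

Contact at TCP z = 51.8 mm, and the arm's stiffness is about 15 N/mm. Unloading and releasing.

```bash
python3 -m inch '[[[0,0,0],[0,0,0],0.8],[[0,0,0],[0,0,0],0.68],[[0,0,0],[0,0,0],0.6],[[0,0,0],[0,0,0],0.5],[[0,0,0],[0,0,0],0.3],[[0,0,0],[0,0,0],0],[[0,0,0],[0,0,0],0],[[0,0,0],[0,0,0],0]]'
python3 - <<'E'
from h import *
c,E,o=wrist();cv2.imwrite("pics/g_w.png",c["pixels"][:,:,::-1])
go([.5367,.100,.13],-78.8,o)
E
```

```text
clock: 8.65
position: [0.5375, 0.1, 0.0518]
ee_rot: [0.451, 0.544, -0.451, 0.546]
ft_force: [-0.6, 0.2, -0.9]
grip_width: 0.999
turn [-0.4  0.2 -0.1] shift [-78.2  -0.7   0.1] | t 8.65 pos [537.5 100.   51.8] F [-0.61  0.22 -0.88] g 0.999
```

View pics/g_w.png

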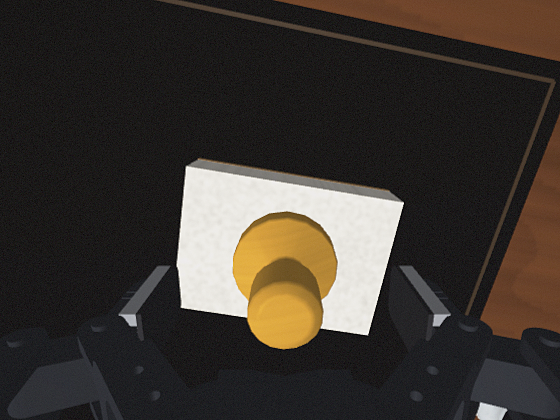

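Released: the weight stands upright in the middle of the pad at (285,265). I'll go back up and over to the tray with the gripper shut.

```bash
python3 -m inch '[[[0,0,0],[-20,0,0],0],[[0,0,0],[-60,0,0],0],[[0,0,0],[-85,0,0],0],[[0,0,0],[-85,0,0],0.5]]'
python3 - <<'E'
from h import *
go([.5367,-.181,.110],-78.8)
E
```

```text
clock: 9.2
position: [0.5385, 0.1005, 0.1388]
ee_rot: [0.452, 0.543, -0.45, 0.547]
ft_force: [0.2, 0.4, -0.4]
grip_width: 0.819
turn [-0.4  0.2 -0.3] shift [ 29.3 -54.5 276.2] | t 9.2 pos [538.5 100.5 138.8] F [ 0.22  0.44 -0.36] g 0.819
```

```bash
python3 -m inch '[[[0,0,0],[0,-10,40],1],[[0,0,0],[0,-20,100],1],[[0,0,0],[0,-30,160],1],[[0,0,0],[10,-42,220],1],[[0,0,-0.3],[20,-54,265],1],[[0,0,-0.3],[29,-54,276],1],[[0,0,-0.3],[29,-54,276],1],[[0,0,-0.3],[29,-54,276],1]]'
python3 - <<'E'
from h import *
c,E,o=wrist();K=c["intrinsics"];cv2.imwrite("pics/i_w.png",c["pixels"][:,:,::-1])
go([.5367,-.181,.02],-78.8,o)
hs=cv2.cvtColor(c["pixels"],cv2.COLOR_RGB2HSV);P=cloud(c,E)
b=(hs[...,2]>180)&(P[...,2]>.008)&(P[...,2]<.022)&(c["range_z"]>0)
print(rect(b,K,E,.0133,500),np.median(P[b][:,2]))
c=camera("top");K=c["intrinsics"];E=c["extrinsics"];P=cloud(c,E)
k=np.zeros(b.shape,bool);k[185:235,190:255]=1;k&=(P[...,2]>.07)&(P[...,2]<.12);print("weight",rect(k,K,E,.084,10),np.median(P[k][:,2]) if k.any() else 0)
cv2.imwrite("pics/i_t.png",cv2.resize(c["pixels"][150:270,190:420,::-1],None,fx=3,fy=3))
E
```

```text
clock: 10.2
position: [0.5375, -0.1787, 0.1103]
ee_rot: [0.45, 0.545, -0.451, 0.546]
ft_force: [-0.6, 0.7, 0.4]
grip_width: -0.002
turn [-0.3  0.1 -0. ] shift [90.3 -1.2  1.9] | t 10.2 pos [ 537.5 -178.7  110.3] F [-0.6   0.74  0.45] g -0.002
[(481.2, -62.9, 56.1, 33.8, 56.4), (542.9, -212.2, 75.2, 105.0, 11.1)] 0.013472513275226201
weight [(534.5, 98.7, 28.8, 24.8, 46.7)] 0.08486382845830348
```

View pics/i_w.png

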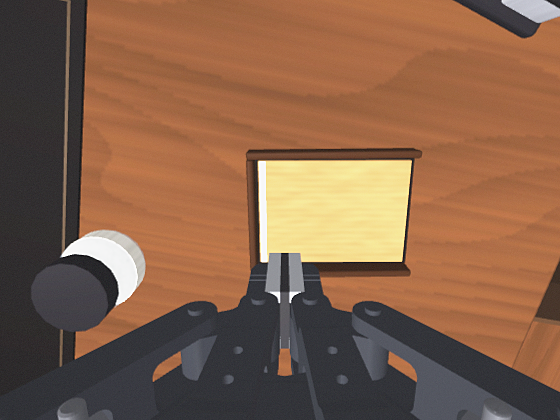

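View pics/i_t.png

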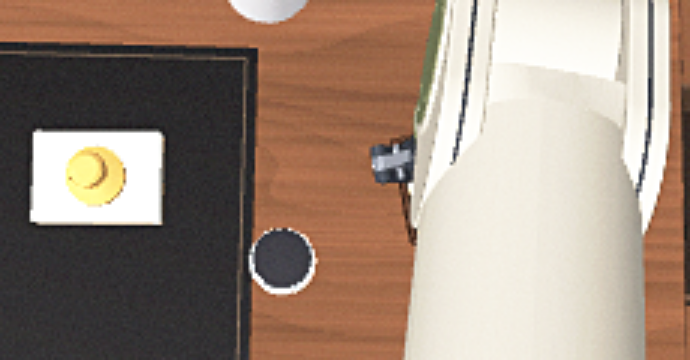

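The weight stands on the pad at about (95,175) in the top crop. In the wrist view the board lies at (265–410, 160–262), fitting at (542.9,−212.2) mm, 75×105. Descending over its rear part.

```bash
python3 -m inch '[[[0,0,0],[45,-1,2.5],1],[[0,0,0],[75,-1,2.5],1],[[0,0,0],[88,-1,2.5],1],[[0,0,0],[93,-1,2.5],1],[[0,0,0],[93,-1,2.5],1],[[0,0,0],[93,-1,2.5],1]]'
python3 - <<'E'
from h import *
go([.5369,-.1818,.0135],-78.8)
E
```

```text
clock: 11.05
position: [0.538, -0.1821, 0.0188]
ee_rot: [0.45, 0.544, -0.451, 0.547]
ft_force: [0.9, 0.2, -0.2]
grip_width: 0.001
turn [-0.3  0.2 -0.1] shift [ 5.3 -1.  -0.6] | t 11.05 pos [ 538.  -182.1   18.8] F [ 0.89  0.22 -0.23] g 0.001
```

```bash
python3 -m inch '[[[0,0,0],[1,0,0],1],[[0,0,0],[2,0,0],1],[[0,0,0],[3,0,0],1],[[0,0,0],[3.5,0,0],1],[[0,0,0],[3.5,0,0],1]]';python3 -m inch '[[[0,0,0],[0.4,0,0],1],[[0,0,0],[0.8,0,0],1],[[0,0,0],[0.8,0,0],1]]'
```

```text
clock: 11.68
position: [0.5379, -0.1821, 0.0152]
ee_rot: [0.45, 0.544, -0.451, 0.547]
ft_force: [0.4, 0.0, -0.1]
grip_width: 0.001
clock: 12.05
position: [0.5379, -0.1821, 0.0144]
ee_rot: [0.45, 0.544, -0.451, 0.547]
ft_force: [-0.8, 1.2, -0.4]
grip_width: -0.003
```

```bash
python3 -m inch '[[[0,0,0],[0.4,0,0],1],[[0,0,0],[0.8,0,0],1],[[0,0,0],[0.8,0,0],1]]';python3 -m inch '[[[0,0,0],[0.2,0,0],1],[[0,0,0],[0.4,0,0],1],[[0,0,0],[0.4,0,0],1]]'
```

```text
clock: 12.42
position: [0.538, -0.1821, 0.0138]
ee_rot: [0.45, 0.544, -0.451, 0.547]
ft_force: [-0.6, 0.4, 2.8]
grip_width: 0.001
clock: 12.8
position: [0.5383, -0.1822, 0.0137]
ee_rot: [0.45, 0.544, -0.45, 0.547]
ft_force: [-1.5, 0.7, 6.2]
grip_width: -0.001
```

Board top touched at 13.75 mm with 6.2 N at a 0.4 mm press. Beginning the drag along the tray's −y.

```bash
python3 -m inch '[[[0,0,0],[0.35,0,1.5],1],[[0,0,0],[0.35,0,4],1],[[0,0,0],[0.35,0,7],1],[[0,0,0],[0.35,0,10],1],[[0,0,0],[0.35,0,13],1],[[0,0,0],[0.35,0,16],1]]'
python3 - <<'E'
from h import *
o=readout.get_obs();print(R.from_quat(o["ee_rot"]).as_matrix().round(4))
c,E,o=wrist();K=c["intrinsics"];cv2.imwrite("pics/j_w.png",c["pixels"][:,:,::-1])
hs=cv2.cvtColor(c["pixels"],cv2.COLOR_RGB2HSV);P=cloud(c,E)
b=(hs[...,2]>180)&(P[...,2]>.008)&(P[...,2]<.022)&(c["range_z"]>0)
print(rect(b,K,E,.0137,500))
go([.5369,-.1818,.0135],-78.8,o)
E
```

```text
clock: 13.55
position: [0.5418, -0.1978, 0.0137]
ee_rot: [0.45, 0.543, -0.45, 0.547]
ft_force: [0.1, 1.5, 4.3]
grip_width: -0.001
[[ 0.004   0.9819  0.1893]
 [-0.0033  0.1893 -0.9819]
 [-1.      0.0033  0.004 ]]
[(475.1, -80.0, 13.9, 45.1, 89.9), (548.1, -227.5, 72.0, 104.6, 10.9)]
turn [-0.3  0.2 -0.2] shift [  0.2  -1.7 -16.6] | t 13.55 pos [ 541.8 -197.8   13.7] F [0.08 1.54 4.32] g -0.001
```

View pics/j_w.png

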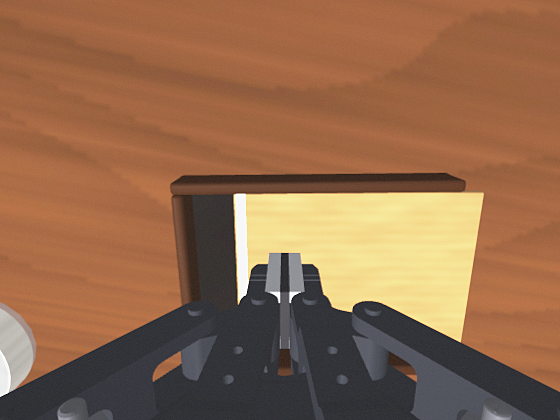

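The board follows: its rear white strip is now at column 240, the front sticks out at column 480, and it moved 16 mm. Continuing.

```bash
python3 -m inch '[[[0,0,0],[0.3,0,2],1],[[0,0,0],[0.35,0,5],1],[[0,0,0],[0.35,0,8],1],[[0,0,0],[0.35,0,11],1],[[0,0,0],[0.4,0,14],1],[[0,0,0],[0.4,0,17],1],[[0,0,0],[0.4,0,20],1],[[0,0,0],[0.4,0,23],1],[[0,0,0],[0.4,0,26],1],[[0,0,0],[0.4,0,28],1]]'
python3 -m inch '[[[0,0,0],[0.3,0,2],1],[[0,0,0],[0.35,0,5],1],[[0,0,0],[0.35,0,8],1],[[0,0,0],[0.35,0,11],1],[[0,0,0],[0.4,0,14],1],[[0,0,0],[0.4,0,17],1],[[0,0,0],[0.4,0,20],1],[[0,0,0],[0.4,0,23],1],[[0,0,0],[0.4,0,26],1],[[0,0,0],[0.4,0,28],1]]'
python3 - <<'E'
from h import *
c,E,o=wrist();K=c["intrinsics"];cv2.imwrite("pics/k_w.png",c["pixels"][:,:,::-1])
hs=cv2.cvtColor(c["pixels"],cv2.COLOR_RGB2HSV);P=cloud(c,E)
b=(hs[...,2]>180)&(P[...,2]>.004)&(P[...,2]<.022)&(c["range_z"]>0)
print(rect(b,K,E,.0137,500))
go([.5369,-.1818,.0135],-78.8,o)
E
```

```text
clock: 14.85
position: [0.5475, -0.2258, 0.0138]
ee_rot: [0.45, 0.543, -0.45, 0.547]
ft_force: [-0.4, 2.4, 6.1]
grip_width: 0.004
clock: 16.1
position: [0.5531, -0.2532, 0.0138]
ee_rot: [0.451, 0.543, -0.45, 0.548]
ft_force: [0.1, 0.8, 5.9]
grip_width: 0.002
[(559.5, -283.0, 72.0, 104.7, 10.8)]
turn [-0.3  0.3 -0.3] shift [ -0.1  -2.4 -73.2] | t 16.1 pos [ 553.1 -253.2   13.8] F [0.12 0.77 5.89] g 0.002
```

View pics/k_w.png

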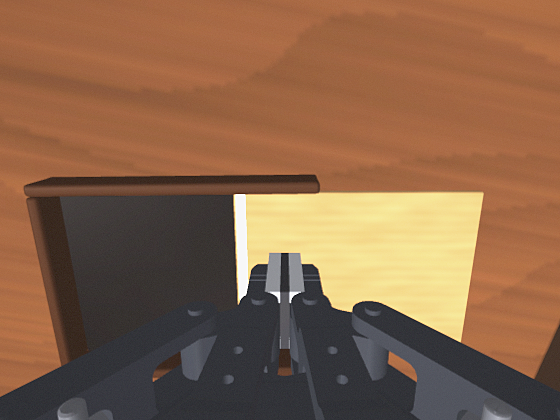

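The board's middle is well out of the tray (fit (559.5,−283), 73 mm along). Next I'll lift, look, and then push from behind its rear edge.

```bash
python3 -m inch '[[[0,0,0],[-1,0,0],1],[[0,0,0],[-5,0,0],1],[[0,0,0],[-20,0,0],1],[[0,0,0],[-25,0,-20],1],[[0,0,0],[-25,-2,-44],1],[[0,0,0],[-25,-2,-44],1],[[0,0,0],[-25,-2,-44],1]]'
python3 - <<'E'
from h import *
c,E,o=wrist();K=c["intrinsics"];cv2.imwrite("pics/l_w.png",c["pixels"][:,:,::-1])
go([.5369,-.1818,.0135],-78.8,o)
hs=cv2.cvtColor(c["pixels"],cv2.COLOR_RGB2HSV);P=cloud(c,E)
b=(hs[...,2]>180)&(P[...,2]>.001)&(P[...,2]<.03)&(c["range_z"]>0)
n=cv2.connectedComponentsWithStats(b.astype(np.uint8))
i=1+np.argmax(n[2][1:,4]);k=n[1]==i
q=P[k];print(k.sum(),rect(k,K,E,.010,500))
A=np.c_[q[:,:2]-[.5424,-.2118],np.ones(len(q))]
d=A[:,:2]@[.19,-.982]; print("along range",np.percentile(d,[.5,99.5]),"z fit vs d",np.polyfit(d,q[:,2],1))
E
```

```text
clock: 17.02
position: [0.5428, -0.2105, 0.0389]
ee_rot: [0.45, 0.543, -0.45, 0.548]
ft_force: [0.2, -0.7, -0.1]
grip_width: -0.004
turn [-0.3  0.3 -0.3] shift [ 25.2  -0.5 -29.4] | t 17.02 pos [ 542.8 -210.5   38.9] F [ 0.17 -0.71 -0.11] g -0.004
24860 [(557.1, -282.3, 76.1, 100.3, 12.8)]
along range [0.0217765  0.12498287] z fit vs d [-0.13690235  0.02113844]
```

View pics/l_w.png

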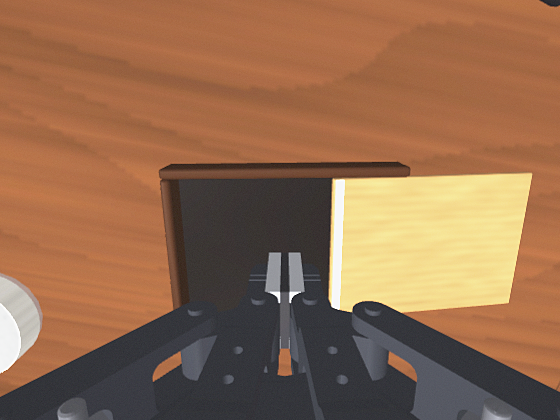

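The board now lies tilted over the step, with its rear edge at column 335 and the finger 8 mm behind it. Lowering to about 2 mm above the floor and pushing.

```bash
python3 -m inch '[[[0,0,0],[12,0,0],1],[[0,0,0],[22,0,0],1],[[0,0,0],[25,0,0],1],[[0,0,0],[26.5,0,0],1],[[0,0,0],[27,0,0],1],[[0,0,0],[27,0,0],1],[[0,0,0],[27,0,0],1]]'
python3 -m inch '[[[0,0,0],[0,0,2],1],[[0,0,0],[0,0,4],1],[[0,0,0],[0,0,6],1],[[0,0,0],[0,0,8],1],[[0,0,0],[0,0,10],1],[[0,0,0],[0,0,12],1],[[0,0,0],[0,0,14],1],[[0,0,0],[0,0,16],1]]'
python3 - <<'E'
from h import *
c,E,o=wrist();K=c["intrinsics"];cv2.imwrite("pics/m_w.png",c["pixels"][:,:,::-1])
go([.5369,-.1818,.0115],-78.8,o)
E
```

```text
clock: 17.95
position: [0.5431, -0.2111, 0.012]
ee_rot: [0.451, 0.542, -0.45, 0.548]
ft_force: [-0.3, 0.0, -0.1]
grip_width: -0.001
clock: 18.95
position: [0.5461, -0.227, 0.0121]
ee_rot: [0.451, 0.542, -0.45, 0.548]
ft_force: [-0.3, -0.3, 0.2]
grip_width: 0.001
turn [-0.3  0.3 -0.3] shift [  0.3  -0.5 -46.1] | t 18.95 pos [ 546.1 -227.    12.1] F [-0.26 -0.28  0.21] g 0.001
```

View pics/m_w.png

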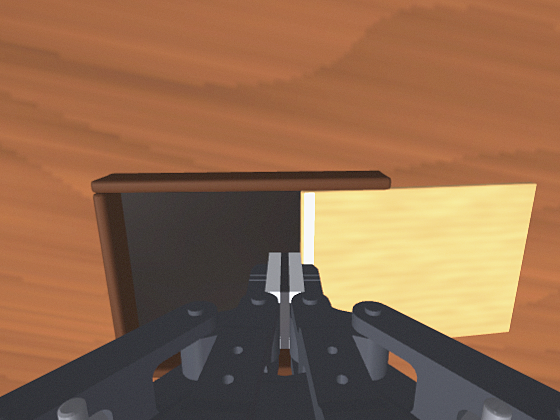

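```bash
python3 -m inch '[[[0,0,0],[0.3,0,3],1],[[0,0,0],[0.3,0,6],1],[[0,0,0],[0.5,0,10],1],[[0,0,0],[0.5,0,14],1],[[0,0,0],[0.6,0,18],1],[[0,0,0],[0.6,0,22],1],[[0,0,0],[0.6,0,26],1],[[0,0,0],[0.6,0,30],1],[[0,0,0],[0.6,0,33],1],[[0,0,0],[0.6,0,36],1]]'
python3 - <<'E'
from h import *
c,E,o=wrist();K=c["intrinsics"];cv2.imwrite("pics/n_w.png",c["pixels"][:,:,::-1])
go([.5369,-.1818,.0115],-78.8,o)
E
```

```text
clock: 20.25
position: [0.5529, -0.2628, 0.0117]
ee_rot: [0.451, 0.542, -0.45, 0.548]
ft_force: [-0.1, -0.5, 0.3]
grip_width: 0.002
turn [-0.3  0.3 -0.3] shift [ -0.3  -0.5 -82.6] | t 20.25 pos [ 552.9 -262.8   11.7] F [-0.06 -0.55  0.28] g 0.002
```

View pics/n_w.png

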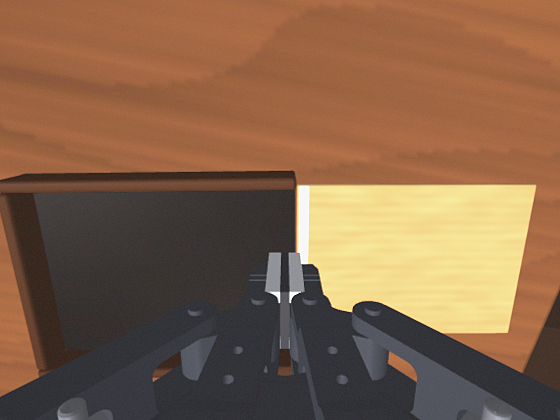

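```bash
python3 -m inch '[[[0,0,0],[0,0,2],1],[[0,0,0],[0,0,4],1],[[0,0,0],[0,0,5],1],[[0,0,0],[-3,0,5],1],[[0,0,0],[-20,0,8],1],[[0,0,0],[-40,0,25],1],[[0,0,0],[-40,0,25],1],[[0,0,0],[-40,0,25],1]]'
python3 - <<'E'
from h import *
c,E,o=wrist();K=c["intrinsics"];cv2.imwrite("pics/o_w.png",c["pixels"][:,:,::-1])
go([.560,-.300,.0115],-78.8,o)
hs=cv2.cvtColor(c["pixels"],cv2.COLOR_RGB2HSV);P=cloud(c,E)
b=(hs[...,2]>180)&(hs[...,1]<130)&(P[...,2]>-.004)&(P[...,2]<.03)&(c["range_z"]>0)
n=cv2.connectedComponentsWithStats(b.astype(np.uint8))
i=1+np.argmax(n[2][1:,4]);k=n[1]==i
q=P[k];print(k.sum(),rect(k,K,E,.004,500))
d=(q[:,:2]-[.5424,-.2118])@[.19,-.982]; print("along",np.percentile(d,[.5,99.5]),"z fit",np.polyfit(d,q[:,2],1))
E
```

```text
clock: 21.3
position: [0.5573, -0.2872, 0.0519]
ee_rot: [0.451, 0.542, -0.45, 0.548]
ft_force: [0.4, 0.2, -0.4]
grip_width: -0.0
turn [-0.4  0.3 -0.3] shift [40.5  0.1 12.9] | t 21.3 pos [ 557.3 -287.2   51.9] F [ 0.38  0.19 -0.39] g -0.0
20090 [(564.7, -319.0, 74.6, 104.4, 10.8)]
along [0.05795113 0.16121544] z fit [0.00059709 0.00384434]
```

View pics/o_w.png

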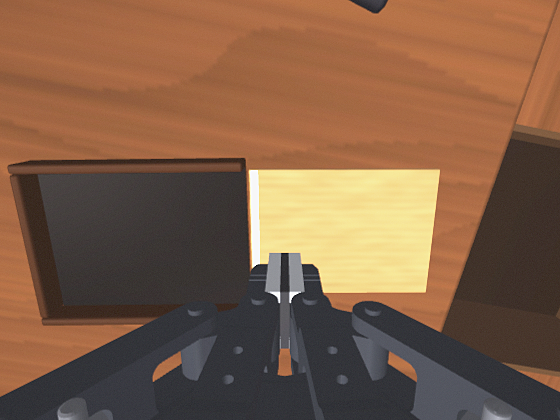

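The board lies flat on the desk at (564.7,−319), clear of the tray. I'll press on its rear third and drag it towards the edge, steering to the box's middle at x ≈ 0.546.

```bash
python3 - <<'E'
from h import *
go([.5579,-.2837,.0065],-78.9)
E
python3 -m inch '[[[0,0,0],[20,0,-3],1],[[0,0,0],[35,0,-3],1],[[0,0,0],[41,0,-3],1],[[0,0,0],[43.5,0,-3],1],[[0,0,0],[44.5,0,-3],1],[[0,0,0],[44.5,0,-3],1],[[0,0,0],[44.5,0,-3],1]]'
```

```text
turn [-0.2  0.3 -0.3] shift [45.   1.2 -3.1] | t 21.35 pos [ 557.1 -286.8   51.5] F [-0.45 -0.19 -0.69] g 0.003
clock: 22.22
position: [0.557, -0.2842, 0.0074]
ee_rot: [0.451, 0.542, -0.45, 0.548]
ft_force: [-0.1, -0.7, 0.8]
grip_width: 0.0
```

```bash
python3 -m inch '[[[0,0,0],[0.5,0,0],1],[[0,0,0],[1,0,0],1],[[0,0,0],[1.5,0,0],1],[[0,0,0],[2,0,0],1],[[0,0,0],[2.4,0,0],1],[[0,0,0],[2.4,0,0],1]]';python3 -m inch '[[[0,0,0],[0.3,0,0],1],[[0,0,0],[0.6,0,0],1],[[0,0,0],[0.8,0,0],1],[[0,0,0],[0.8,0,0],1]]'
```

```text
clock: 22.98
position: [0.557, -0.2842, 0.0049]
ee_rot: [0.451, 0.542, -0.45, 0.548]
ft_force: [-0.3, -1.0, 1.1]
grip_width: -0.0
clock: 23.48
position: [0.557, -0.2842, 0.0042]
ee_rot: [0.451, 0.542, -0.45, 0.548]
ft_force: [-0.2, 0.7, 1.6]
grip_width: -0.001
```

```bash
python3 -m inch '[[[0,0,0],[0.2,0,0],1],[[0,0,0],[0.4,0,0],1],[[0,0,0],[0.4,0,0],1]]'
```

```text
clock: 23.85
position: [0.5573, -0.2842, 0.0042]
ee_rot: [0.451, 0.542, -0.45, 0.548]
ft_force: [-0.4, 0.1, 5.8]
grip_width: 0.002
```

```bash
python3 -m inch '[[[0,0,0],[0.35,-1,2],1],[[0,0,0],[0.35,-2,5],1],[[0,0,0],[0.35,-3,8],1],[[0,0,0],[0.35,-4,11],1],[[0,0,0],[0.4,-5,14],1],[[0,0,0],[0.4,-6,17],1],[[0,0,0],[0.4,-7,20],1],[[0,0,0],[0.4,-8,23],1],[[0,0,0],[0.4,-9,26],1],[[0,0,0],[0.4,-10,29],1]]'
python3 - <<'E'
from h import *
c,E,o=wrist();K=c["intrinsics"];cv2.imwrite("pics/p_w.png",c["pixels"][:,:,::-1])
go([.544,-.388,.0042],-78.9,o)
hs=cv2.cvtColor(c["pixels"],cv2.COLOR_RGB2HSV);P=cloud(c,E)
b=(hs[...,2]>180)&(hs[...,1]<130)&(P[...,2]>-.004)&(P[...,2]<.02)&(c["range_z"]>0)
n=cv2.connectedComponentsWithStats(b.astype(np.uint8));k=n[1]==1+np.argmax(n[2][1:,4]);print(rect(k,K,E,.004,500))
E
```

```text
clock: 25.1
position: [0.5532, -0.3149, 0.0042]
ee_rot: [0.451, 0.542, -0.45, 0.548]
ft_force: [-0.2, 1.4, 5.0]
grip_width: -0.004
turn [-0.2  0.3 -0.4] shift [  0.3 -22.8  70.1] | t 25.1 pos [ 553.2 -314.9    4.2] F [-0.22  1.41  4.97] g -0.004
[(564.9, -346.4, 74.8, 104.2, 17.3)]
```

View pics/p_w.png

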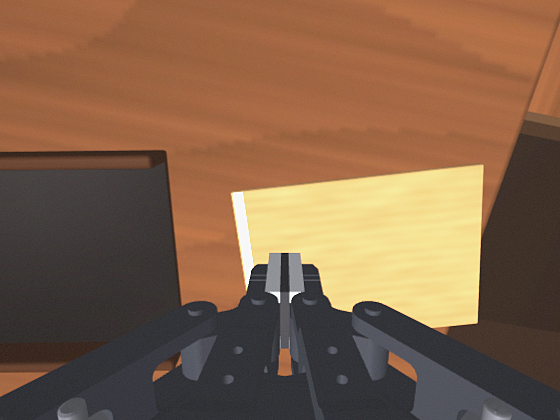

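The board follows but has yawed to 17°; its centre is at (564.9,−346.4) and its front is at the desk edge. I'll keep dragging and turn the tool to square it up.

```bash
python3 -m inch '[[[1,0,0],[0.35,-1,2],1],[[2,0,0],[0.35,-2,6],1],[[3,0,0],[0.35,-3,9],1],[[4,0,0],[0.35,-4,13],1],[[5,0,0],[0.4,-5,17],1],[[6,0,0],[0.4,-6,21],1],[[7,0,0],[0.4,-7,25],1],[[8,0,0],[0.4,-8,29],1],[[9,0,0],[0.4,-9,32],1],[[10,0,0],[0.4,-9.5,35],1]]'
python3 - <<'E'
from h import *
c,E,o=wrist();K=c["intrinsics"];cv2.imwrite("pics/q_w.png",c["pixels"][:,:,::-1])
go([.548,-.388,.0042],None,o)
hs=cv2.cvtColor(c["pixels"],cv2.COLOR_RGB2HSV);P=cloud(c,E)
b=(hs[...,2]>180)&(hs[...,1]<130)&(P[...,2]>-.004)&(P[...,2]<.02)&(c["range_z"]>0)
n=cv2.connectedComponentsWithStats(b.astype(np.uint8));k=n[1]==1+np.argmax(n[2][1:,4]);print(rect(k,K,E,.004,500))
E
```

```text
clock: 26.4
position: [0.5505, -0.3519, 0.0042]
ee_rot: [0.497, 0.5, -0.496, 0.507]
ft_force: [-0.1, 1.3, 4.9]
grip_width: -0.002
turn [0. 0. 0.] shift [ 0.2 -3.  36.1] | t 26.4 pos [ 550.5 -351.9    4.2] F [-0.14  1.33  4.95] g -0.002
[(567.3, -374.6, 74.7, 104.1, 27.7)]
```

View pics/q_w.png

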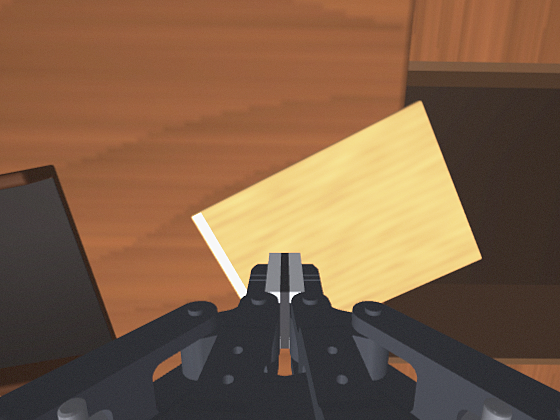

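The wrist view shows the board slipped under the finger and yawed to 28°; its centre is at (567.3,−374.6). It is still flat and within the box's x span. I'll lift, re-press on the +x side behind its centre so the drag turns it back, and go on.

```bash
python3 -m inch '[[[0,0,0],[-2,0,0],1],[[0,0,0],[-10,0,0],1],[[0,0,0],[-12,14,-5],1],[[0,0,0],[-12,26,-8],1],[[0,0,0],[-12,26,-8],1],[[0,0,0],[-6,26,-8],1],[[0,0,0],[-2.5,26,-8],1],[[0,0,0],[-2,26,-8],1],[[0,0,0],[-2,26,-8],1]]'
python3 - <<'E'
from h import *
c,E,o=wrist();K=c["intrinsics"];cv2.imwrite("pics/r_w.png",c["pixels"][:,:,::-1])
go([.577,-.344,.0042],None,o)
hs=cv2.cvtColor(c["pixels"],cv2.COLOR_RGB2HSV);P=cloud(c,E)
b=(hs[...,2]>180)&(hs[...,1]<130)&(P[...,2]>-.014)&(P[...,2]<.02)&(c["range_z"]>0)
n=cv2.connectedComponentsWithStats(b.astype(np.uint8));k=n[1]==1+np.argmax(n[2][1:,4]);print(rect(k,K,E,.004,500))
E
```

```text
clock: 27.58
position: [0.5762, -0.3442, 0.0064]
ee_rot: [0.497, 0.5, -0.496, 0.506]
ft_force: [-0.5, -0.7, 0.4]
grip_width: 0.001
turn [0. 0. 0.] shift [ 2.2  0.8 -0.2] | t 27.57 pos [ 576.2 -344.2    6.4] F [-0.5  -0.72  0.44] g 0.001
[(567.4, -374.8, 74.9, 104.2, 28.0)]
```

View pics/r_w.png

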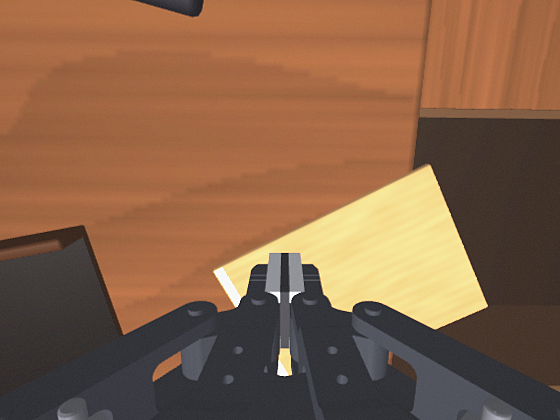

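The fingertip is over the board's +x side, with the board unchanged. Touching down again.

```bash
python3 -m inch '[[[0,0,0],[0.5,0,0],1],[[0,0,0],[1,0,0],1],[[0,0,0],[1.5,0,0],1],[[0,0,0],[1.9,0,0],1],[[0,0,0],[2.2,0,0],1],[[0,0,0],[2.2,0,0],1]]';python3 -m inch '[[[0,0,0],[0.2,0,0],1],[[0,0,0],[0.4,0,0],1],[[0,0,0],[0.4,0,0],1]]'
```

```text
clock: 28.38
position: [0.5763, -0.3442, 0.0044]
ee_rot: [0.497, 0.5, -0.496, 0.507]
ft_force: [-0.4, -0.1, 0.7]
grip_width: -0.002
clock: 28.75
position: [0.5765, -0.3442, 0.0042]
ee_rot: [0.497, 0.5, -0.496, 0.507]
ft_force: [-0.3, 0.4, 4.6]
grip_width: 0.0
```

```bash
python3 -m inch '[[[0,0,0],[0.4,0,2],1],[[0,0,0],[0.4,0,4],1],[[0,0,0],[0.4,0,7],1],[[0,0,0],[0.4,0,10],1],[[0,0,0],[0.45,0,13],1],[[0,0,0],[0.45,0,16],1],[[0,0,0],[0.45,0,19],1],[[0,0,0],[0.45,0,22],1],[[0,0,0],[0.45,0,25],1]]'
python3 - <<'E'
from h import *
c,E,o=wrist();K=c["intrinsics"];cv2.imwrite("pics/s_w.png",c["pixels"][:,:,::-1])
go([.577,-.388,.0042],None,o)
hs=cv2.cvtColor(c["pixels"],cv2.COLOR_RGB2HSV);P=cloud(c,E)
b=(hs[...,2]>180)&(hs[...,1]<130)&(P[...,2]>-.014)&(P[...,2]<.02)&(c["range_z"]>0)
n=cv2.connectedComponentsWithStats(b.astype(np.uint8));k=n[1]==1+np.argmax(n[2][1:,4]);print(rect(k,K,E,.004,500))
E
```

```text
clock: 29.88
position: [0.5772, -0.3694, 0.0043]
ee_rot: [0.498, 0.499, -0.496, 0.507]
ft_force: [-0.6, 1.2, 4.2]
grip_width: -0.001
turn [0. 0. 0.] shift [ 0.2 -0.4 18.6] | t 29.88 pos [ 577.2 -369.4    4.3] F [-0.59  1.2   4.2 ] g -0.001
[(568.1, -399.9, 74.8, 104.1, 27.5)]
```

View pics/s_w.png

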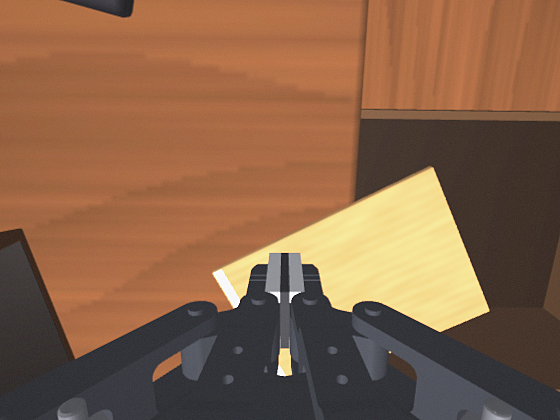

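No slip and no yaw this time; the centre is at y = −0.400. Another 17 mm, and then lift so it tips.

```bash
python3 -m inch '[[[0,0,0],[0.4,0,2],1],[[0,0,0],[0.4,0,4],1],[[0,0,0],[0.4,0,7],1],[[0,0,0],[0.4,0,10],1],[[0,0,0],[0.45,0,13],1],[[0,0,0],[0.45,0,16],1],[[0,0,0],[0.4,0,18],1]]'
python3 - <<'E'
from h import *
c,E,o=wrist();K=c["intrinsics"];cv2.imwrite("pics/t_w.png",c["pixels"][:,:,::-1])
go([.577,-.388,.0042],None,o)
hs=cv2.cvtColor(c["pixels"],cv2.COLOR_RGB2HSV);P=cloud(c,E)
b=(hs[...,2]>180)&(hs[...,1]<130)&(P[...,2]>-.014)&(P[...,2]<.02)&(c["range_z"]>0)
n=cv2.connectedComponentsWithStats(b.astype(np.uint8));k=n[1]==1+np.argmax(n[2][1:,4]);print(rect(k,K,E,.004,500))
E
```

```text
clock: 30.8
position: [0.5777, -0.3881, 0.0043]
ee_rot: [0.498, 0.499, -0.496, 0.507]
ft_force: [0.1, 2.3, 5.3]
grip_width: -0.003
turn [0. 0. 0.] shift [ 0.1 -0.7 -0.1] | t 30.8 pos [ 577.7 -388.1    4.3] F [0.07 2.35 5.27] g -0.003
[(567.5, -418.2, 74.8, 104.2, 25.6)]
```

```bash
python3 -m inch '[[[0,0,0],[-20,0,0],1],[[0,0,0],[-60,0,0],1],[[0,0,0],[-90,0,-20],1],[[0,0,0],[-90,0,-20],1],[[0,0,0],[-90,0,-20],1],[[0,0,0],[-90,0,-20],1]]'
python3 - <<'E'
from h import *
c,E,o=wrist();cv2.imwrite("pics/u_w.png",c["pixels"][:,:,::-1])
c=camera("top");cv2.imwrite("pics/u_t.png",c["pixels"][:,:,::-1])
E
```

```text
clock: 31.6
position: [0.5756, -0.3683, 0.093]
ee_rot: [0.498, 0.499, -0.497, 0.506]
ft_force: [-0.7, -0.5, -1.1]
grip_width: -0.002
```

View pics/u_w.png

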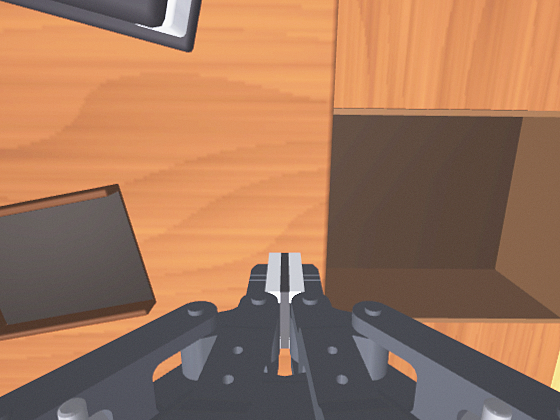

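View pics/u_t.png

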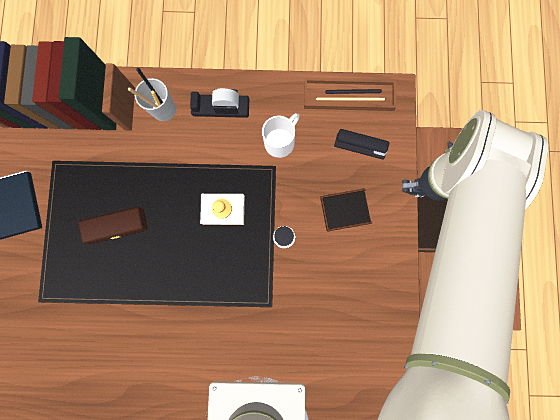

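The board has dropped off the desk and is not visible on the desk or on the visible part of the box floor; it may lie near the near wall. Looking from above the box.

```bash
python3 -m inch '[[[0,0,0],[-60,-20,60],1],[[0,0,0],[-90,-40,120],1],[[0,0,0],[-90,-40,180],1],[[0,0,0],[-90,-40,180],1],[[0,0,0],[-90,-40,180],1],[[0,0,0],[-90,-40,180],1]]'
python3 - <<'E'
from h import *
c,E,o=wrist();np.savez("v.npz",E=E,**c);cv2.imwrite("pics/v_w.png",c["pixels"][:,:,::-1])
c=camera("scene");cv2.imwrite("pics/v_s.png",c["pixels"][:,:,::-1])
E
```

```text
clock: 32.45
position: [0.5376, -0.5468, 0.183]
ee_rot: [0.498, 0.5, -0.496, 0.506]
ft_force: [0.2, -0.2, 0.1]
grip_width: 0.001
```

View pics/v_w.png

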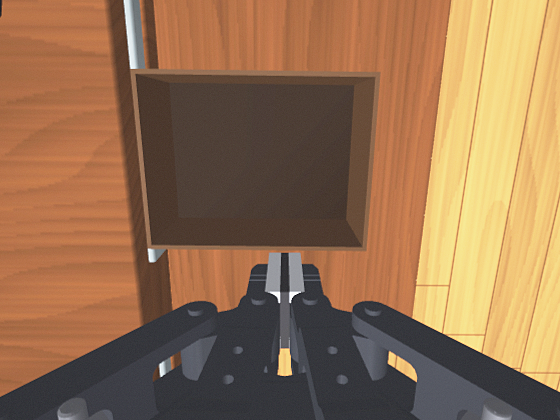

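View pics/v_s.png

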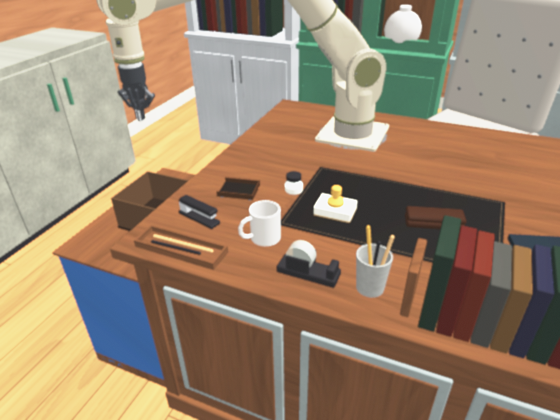

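The box looks empty by colour: its floor spans (175–352, 85–218) with no yellow visible. The board could be face-down with a dark underside, so I'll check the depth and the contrast.

```bash
python3 - <<'E'
from h import *
c=dict(np.load("v.npz"));E=c["E"];P=cloud(c,E);im=c["pixels"]
for v in range(80,250,12): print(v,[ (int(P[v,u,2]*1000)) for u in range(140,380,12)])
for u,v in((150,160),(180,150),(260,150),(350,120),(360,160)):print((u,v),P[v,u].round(3))
g=im[60:260,120:390].astype(float);g=np.clip((g-30)*3,0,255).astype(np.uint8)
cv2.imwrite("pics/v_c.png",cv2.resize(g[:,:,::-1],None,fx=2.9,fy=2.9))
E
```

```text
80 [-77, -113, -140, -137, -134, -133, -130, -127, -125, -123, -120, -120, -116, -116, -110, -111, -108, -104, -103, -96]
92 [-74, -110, -154, -178, -178, -176, -177, -178, -178, -179, -178, -177, -178, -177, -177, -179, -177, -179, -161, -91]
104 [-70, -108, -150, -177, -178, -178, -178, -175, -178, -177, -179, -178, -177, -176, -177, -178, -177, -177, -155, -88]
116 [-67, -104, -148, 325, -178, -177, -176, -177, -178, -178, -178, -178, -179, -177, -177, -179, -177, -176, -151, -83]
128 [-65, -100, -142, 325, -177, -179, -179, -176, -179, -177, -176, -177, -177, -178, -178, -177, -178, -176, -145, -79]
140 [-64, -97, -140, -176, -179, -177, -180, -177, -180, -177, -178, -177, -178, -177, -177, -178, -177, -177, -140, -74]
152 [-64, -94, -135, -176, -177, -178, -177, -177, -178, -178, -178, -177, -180, -179, -178, -179, -179, -176, -137, -72]
164 [-65, -90, -132, -179, -179, -177, -178, -177, -177, -177, -177, -177, -178, -177, -178, -178, -177, -179, -131, -65]
176 [-31, -89, -129, -177, -178, -177, -178, -178, -175, -177, -178, -177, -176, -178, -178, 325, -180, -177, -126, -65]
18
[... 175 characters left out ...]
, -179, -178, -179, -177, -177, -177, -179, -179, -177, -116, -65]
212 [-21, -76, -118, -166, -178, -179, -177, -176, -178, -179, -178, -179, -178, -178, -177, -176, -176, -178, -112, -65]
224 [-19, -73, -116, -146, -149, -148, -149, -147, -149, -149, -151, -151, -150, -152, -153, -154, -153, -154, -107, -65]
236 [-15, -69, -95, -97, -97, -97, -97, -99, -99, -99, -100, -99, -100, -101, -101, -103, -103, -102, -101, -190]
248 [-12, -65, -65, -63, -65, -65, -65, -65, -65, -64, -63, -64, -64, -64, -65, -64, -64, -64, -64, -190]
(150, 160) [ 0.55  -0.391 -0.084]
(180, 150) [ 0.552 -0.4   -0.177]
(260, 150) [ 0.554 -0.513 -0.177]
(350, 120) [ 0.597 -0.639 -0.178]
(360, 160) [ 0.55  -0.641 -0.108]
```

View pics/v_c.png

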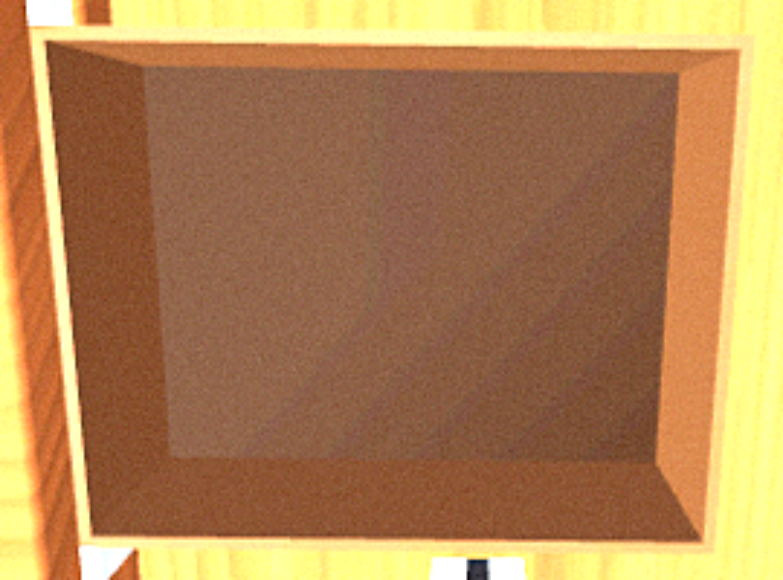

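```bash
python3 - <<'E'
from h import *
c=dict(np.load("v.npz"));P=cloud(c,c["E"])
print([ (v,P[v,285].round(3).tolist(),c["pixels"][v,285].tolist()) for v in (345,355,365,372)])
o=readout.get_obs();print(o["clock"],o["ft_force"])
for n in("top","scene"):
    a=dict(np.load(f"a_{n}.npz"))["pixels"].astype(int);b=camera(n);bb=b["pixels"].astype(int)
    d=np.abs(a-bb).max(-1)>40
    k=cv2.connectedComponentsWithStats(cv2.morphologyEx(d.astype(np.uint8),cv2.MORPH_OPEN,np.ones((2,2))))
    Pn=cloud(b,b["extrinsics"])
    for i in range(1,k[0]):
        if k[2][i,4]>8: u,v=k[3][i].astype(int);print(n,k[2][i],(u,v),Pn[v,u].round(3))
    cv2.imwrite(f"pics/w_{n}.png",b["pixels"][:,:,::-1])
    if n=="scene": cv2.imwrite("pics/w_sc.png",cv2.resize(b["pixels"][140:300,50:250,::-1],None,fx=3.9,fy=3.7))
    else: cv2.imwrite("pics/w_tc.png",cv2.resize(b["pixels"][110:340,390:560,::-1],None,fx=2.6,fy=2.6))
E
```

```text
[(345, [0.527, -0.546, 0.22], [97, 96, 100]), (355, [-0.236, -0.563, -0.756], [241, 192, 121]), (365, [-0.272, -0.564, -0.747], [242, 198, 120]), (372, [-0.304, -0.564, -0.75], [243, 201, 124])]
32.55 [-0.36696437 -0.01250266 -0.38699714]
top [ 511  174   49   43 1201] (np.int64(540), np.int64(197)) [ 0.532 -0.508  0.319]
top [ 325  193   46   36 1239] (np.int64(347), np.int64(210)) [ 0.542 -0.216  0.006]
top [213 200  20  20 316] (np.int64(222), np.int64(209)) [0.527 0.09  0.085]
top [ 452  280  108  140 6329] (np.int64(523), np.int64(376)) [ 0.304 -0.302  0.592]
scene [  98    0   70  122 3815] (np.int64(131), np.int64(48)) [ 0.559 -0.513  0.414]
scene [ 161    0   43   73 1573] (np.int64(179), np.int64(35)) [-1.738 -1.996 -0.183]
scene [292   0   9  16 106] (np.int64(296), np.int64(5)) [ 0.169 -0.173  0.478]
scene [ 302    0   73   92 2660] (np.int64(335), np.int64(26)) [ 0.107 -0.063  0.412]
scene [375  51  13  51 250] (np.int64(382), np.int64(74)) [0.006 0.086 0.244]
scene [359  53   6   3  13] (np.int64(361), np.int64(53)) [0.066 0.02  0.324]
scene [348  58  18  31 250] (np.int64(354), np.int64(72)) [0.082 0.005 0.264]
scene [370  59  12  27 122] (np.int64(376), np.int64(69)) [0.03  0.068 0.266]
scene [367  91   6   5  26] (np.int64(369), np.int64(93)) [0.047 0.056 0.186]
scene [220 172  39  25 548] (np.int64(238), np.int64(186)) [ 0.53  -0.221  0.013]
scene [329 185  16  24 289] (np.int64(336), np.int64(197)) [0.545 0.102 0.06 ]
```

View pics/w_sc.png

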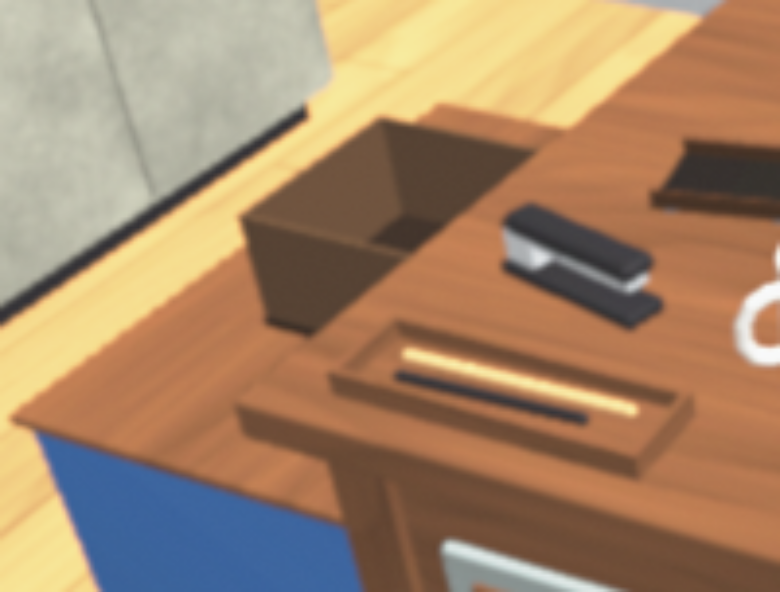

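View pics/w_tc.png

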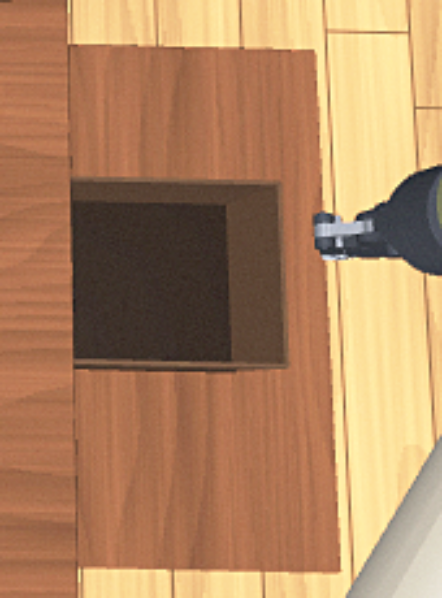

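Image differences in the top and scene views show no board anywhere on the desk, cabinet or floor. The box's visible bottom reads −178 mm, but the true floor is at −185 mm, so something 7 mm thick may be drawn there that hides a flat 4 mm board. I'll look closer, averaging depth to catch any step.

```bash
python3 -m inch '[[[0,0,0],[40,-8,-10],1],[[0,0,0],[90,-16,-20],1],[[0,0,0],[130,-20,-25],1],[[0,0,0],[130,-20,-25],1],[[0,0,0],[130,-20,-25],1],[[0,0,0],[130,-20,-25],1]]'
python3 - <<'E'
from h import *
D=[];I=[]
for i in range(6):
    c,E,o=wrist();D.append(np.where(c["range_z"]>0,c["range_z"],np.nan));I.append(c["pixels"].astype(float))
d=np.nanmedian(D,0).astype(np.float32);im=np.mean(I,0)
c["range_z"]=d;c["pixels"]=im.astype(np.uint8);np.savez("x.npz",E=E,**c)
P=cloud(c,E);print(o["position"],o["clock"])
z=cv2.blur(np.nan_to_num(P[...,2]).astype(np.float32),(5,5))
v=np.clip((z+.190)/.02*255,0,255).astype(np.uint8)
g=np.clip((im-im[60:300,150:400].min())*2.5,0,255).astype(np.uint8)[:,:,::-1]
cv2.imwrite("pics/x_d.png",cv2.applyColorMap(v,cv2.COLORMAP_JET));cv2.imwrite("pics/x_w.png",g)
E
```

```text
clock: 33.4
position: [0.5198, -0.5238, 0.0563]
ee_rot: [0.498, 0.498, -0.496, 0.508]
ft_force: [-0.2, 0.4, 0.4]
grip_width: -0.001
[ 0.51881546 -0.52299838  0.05425614] 33.65
```

View pics/x_d.png

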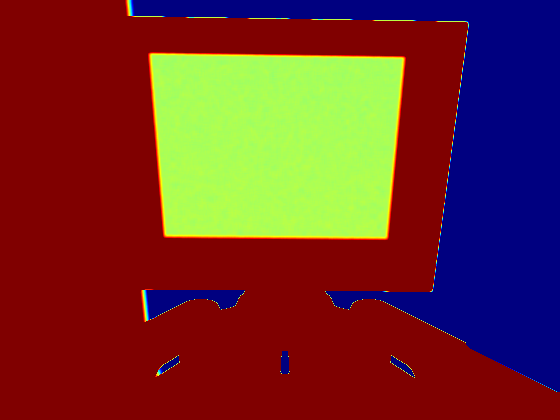

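View pics/x_w.png

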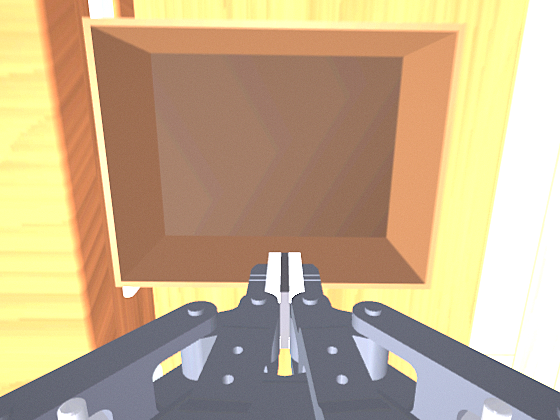

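The drawn box bottom is perfectly flat at −178 mm, 7 mm above the real floor, so a flat 4 mm board would be hidden under it. Nothing leans on the walls and there is nothing on the cabinet. I'll raise the arm clear, then make one last check of the weight, the other objects and the surroundings.

```bash
python3 -m inch '[[[0,0,0],[-60,0,0],1],[[0,0,0],[-120,0,60],1],[[0,0,0],[-150,0,100],1],[[0,0,0],[-150,0,100],1],[[0,0,0],[-150,0,100],1],[[0,0,0],[-150,0,100],1]]'
python3 - <<'E'
from h import *
c,E,o=wrist();cv2.imwrite("pics/y_w.png",c["pixels"][:,:,::-1])
a=dict(np.load("a_top.npz"));b=camera("top");K=b["intrinsics"];E=b["extrinsics"];cv2.imwrite("pics/y_t.png",b["pixels"][:,:,::-1])
P=cloud(b,E)
for n,m in dict(pad=(195,250,185,232)).items():
    for d in(a,b):
        h=cv2.cvtColor(d["pixels"],cv2.COLOR_RGB2HSV);Pd=cloud(d,E)
        k=np.zeros(h.shape[:2],bool);k[m[2]:m[3],m[0]:m[1]]=1;k&=h[...,2]>140;print(n,rect(k,K,E,.031))
k=np.zeros(P.shape[:2],bool);k[185:235,195:250]=1;k&=(P[...,2]>.075)&(P[...,2]<.12);print("knob",rect(k,K,E,.086,10),np.median(P[k][:,2]))
for n,m in dict(mug=(255,305,108,162),st=(330,395,123,164),ink=(270,300,222,252),case=(75,150,200,246)).items():
    s=np.abs(a["pixels"][m[2]:m[3],m[0]:m[1]].astype(int)-b["pixels"][m[2]:m[3],m[0]:m[1]]).max(-1)
    print(n,"changed px",(s>40).sum())
print(o["clock"],o["position"],o["ft_force"])
E
```

```text
clock: 34.45
position: [0.5189, -0.6209, 0.2035]
ee_rot: [0.497, 0.5, -0.496, 0.506]
ft_force: [-0.1, -0.3, -0.4]
grip_width: 0.004
pad [(534.5, 99.6, 108.0, 77.8, 89.9)]
pad [(534.5, 99.6, 108.0, 77.8, 89.9)]
knob [(534.3, 98.4, 28.7, 24.7, 46.7)] 0.08520233286780118
mug changed px 0
st changed px 0
ink changed px 0
case changed px 0
34.45 [ 0.51891527 -0.62085952  0.20349445] [-0.13558064 -0.2991416  -0.41353932]
```

View pics/y_w.png

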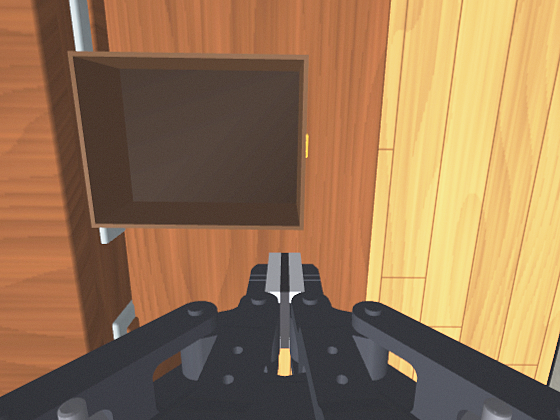

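View pics/y_t.png

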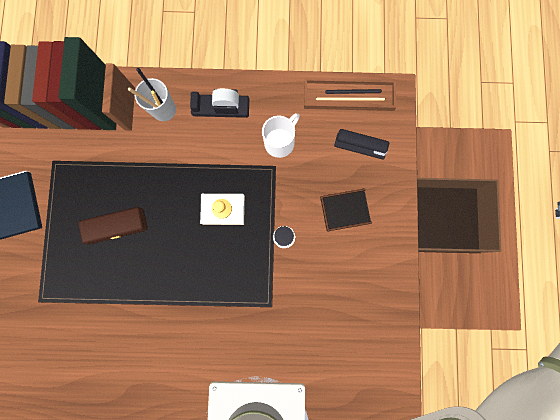

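A yellow sliver shows at (307,145), just outside the box's far wall, so it needs locating.

```bash
python3 - <<'E'
from h import *
c,E,o=wrist();K=c["intrinsics"];P=cloud(c,E);hs=cv2.cvtColor(c["pixels"],cv2.COLOR_RGB2HSV)
k=np.zeros(P.shape[:2],bool);k[120:170,300:315]=1;k&=(hs[...,2]>190)
v,u=np.nonzero(k);print(k.sum(),u.min(),u.max(),v.min(),v.max())
for a,b in list(zip(u,v))[::4]:print((a,b),P[b,a].round(4),c["pixels"][b,a])
for uu in range(296,316,2):print(uu,P[145,uu].round(4),P[100,uu].round(4))
cv2.imwrite("pics/z_c.png",cv2.resize(c["pixels"][100:200,240:370,::-1],None,fx=6,fy=5.5,interpolation=cv2.INTER_NEAREST))
E
```

```text
66 305 314 131 169
(np.int64(313), np.int64(131)) [ 0.5609 -0.6646 -0.1888] [192 121  76]
(np.int64(306), np.int64(135)) [ 0.5606 -0.6481 -0.0949] [246 196  94]
(np.int64(308), np.int64(136)) [ 0.5594 -0.6507 -0.0962] [210 148  75]
(np.int64(305), np.int64(138)) [ 0.5591 -0.645  -0.0646] [191 136  84]
(np.int64(306), np.int64(139)) [ 0.556  -0.6481 -0.0926] [255 235 102]
(np.int64(307), np.int64(140)) [ 0.5547 -0.6494 -0.094 ] [253 217  84]
(np.int64(306), np.int64(142)) [ 0.5522 -0.6483 -0.0939] [255 222  93]
(np.int64(306), np.int64(144)) [ 0.5497 -0.6484 -0.0945] [255 229  95]
(np.int64(306), np.int64(146)) [ 0.5472 -0.6485 -0.0953] [255 233  96]
(np.int64(306), np.int64(148)) [ 0.5448 -0.6485 -0.0945] [255 236  93]
(np.int64(306), np.int64(150)) [ 0.5425 -0.6486 -0.0938] [255 226  88]
(np.int64(306), np.int64(152)) [ 0.54   -0.6486 -0.0939] [255 234  89]
(np.int64(307), np.int64(153)) [ 0.5386 -0.6501 -0.0957] [248 200  82]
(np.int64(305), np.int64(155)) [ 0.5395 -0.6457 -0.0656] [249 218 113]
(np.int64(306), np.int64(156)) [ 0.535  -0.6488 -0.0942] [255 241  96]
(np.int64(306), np.int64(157)) [ 0.5335 -0.649  -0.0964] [253 195  87]
(np.int64(314), np.int64(168)) [ 0.5056 -0.6681 -0.1891] [191 122  79]
296 [ 0.5409 -0.6394 -0.1789] [ 0.6043 -0.6379 -0.1794]
298 [ 0.5432 -0.6412 -0.1532] [ 0.6042 -0.6407 -0.1774]
300 [ 0.5483 -0.6411 -0.0963] [ 0.6026 -0.6411 -0.126 ]
302 [ 0.551  -0.6419 -0.0661] [ 0.6011 -0.6411 -0.0773]
304 [ 0.5511 -0.6441 -0.0645] [ 0.6008 -0.6427 -0.0658]
306 [ 0.5486 -0.6483 -0.0935] [ 0.6007 -0.6449 -0.0642]
308 [ 0.5483 -0.6511 -0.097 ] [ 0.6049 -0.6559 -0.1918]
310 [ 0.5401 -0.661  -0.1908] [ 0.6049 -0.6587 -0.1901]
312 [ 0.5401 -0.664  -0.1913] [ 0.605  -0.6617 -0.1903]
314 [ 0.5402 -0.667  -0.1904] [ 0.605  -0.6645 -0.1895]
```

View pics/z_c.png

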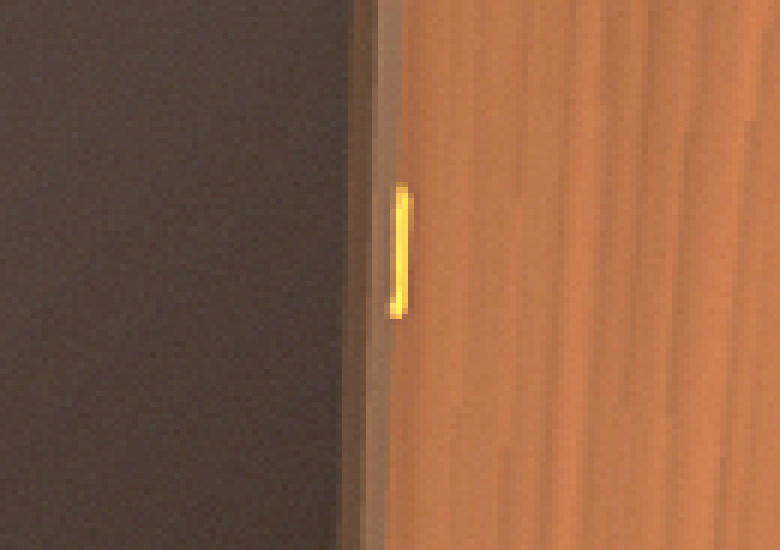

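The sliver is a 28 mm brass-coloured strip at x 0.533–0.561, z −94 mm, on the outside of the far wall and centred on the box. It looks like a fitted label or handle, not the board. The arm is clear, so I'm handing in.

```bash
python3 - <<'E'
from workcell import manip,readout
print(manip.hand_in());o=readout.get_obs();print(o["clock"],o["ft_force"])
E
```

```text
the job is handed in; nothing more can be done
None
the job is handed in; nothing more can be done
```

I set the paperweight down on the new pad, slid the board out of the tray and off the desk's right edge, and handed in at about 34.5 s. I never actually saw the board in the box: that it is there is an inference.

**What I did**
- I moved the paperweight to the middle of the pad and released it upright.
- I dragged the board 73 mm out of the tray at about 6 N, then pushed its rear edge over the step onto the desk.
- I dragged it on at about 5 N until its centre was 18 mm beyond the edge, then lifted the finger so it tipped off over the box.
- While I dragged it across the desk, the board slipped and turned from 11° to 28°. I pressed again at another spot, and it ran straight from there.

**Last checks**
- **Paperweight:** it stands on the pad, with the knob within about 2 mm of the pad's middle.
- **Other objects:** the pad measures the same position as at the start, and the mug, stapler, ink bottle and spectacle case show no changed pixels in the top view.
- **Forces:** board contact readings stayed at about 6 N or less. The highest reading was about 10 N, when setting the weight on the pad. The arm was clear of everything at hand-in.
- **Board, not confirmed:** it is gone from the desk and I saw it nowhere else, but I could not see it in the box either.
    - **Why I think it is in the box:** the box bottom reads flat at −178 mm, both before and after the drop, though the given floor is at about −185 mm. A flat 4 mm board could be hidden under that surface, which would account for its not showing.
    - **Sliver on the box:** a small yellow strip on the outside of the far wall looks like a fitting of the box, not the board.

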